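Rack the turned finials for delivery in reverse order

TASK

The four turned finials in the brown drying rack are dry: move them all to the blue delivery rack in reverse order, one to a pocket, so that the one now nearest the drying rack's red end goes in the pocket farthest from the delivery rack's red end, and so on until the one farthest from the red now stands next to the red. Set each one down upright on the pocket floor, without dropping it or letting any tip over, and leave the tape measure, spray can and bowl where they are.

Things in the scene. Friction and masses are not known exactly. Their poses are not given: they have to be found in the camera images.
- finial_maple: Round turned finial, pale cream maple, with a ball-shaped top; 85 mm tall, about 80 g. Foot 36 mm across, 7 mm high, thin neck, then a plain barrel 26 mm across, 37 to 66 mm above the foot's underside, to grip. Origin: centre of the foot's underside; z up to the tip. It starts upright on its disc in a drying rack pocket, foot 10 mm above the bench.
- finial_walnut: Round turned finial, very dark brown walnut, with a tall pointed spire; 90 mm tall, about 80 g. Foot 36 mm across, 7 mm high, thin neck, then a plain barrel 26 mm across, 37 to 66 mm above the foot's underside, to grip. Origin: centre of the foot's underside; z up to the tip. It starts upright on its disc in a drying rack pocket, foot 10 mm above the bench.
- finial_orange: Round turned finial, bright orange padauk, with a low dome; 77 mm tall, about 80 g. Foot 36 mm across, 7 mm high, thin neck, then a plain barrel 26 mm across, 37 to 66 mm above the foot's underside, to grip. Origin: centre of the foot's underside; z up to the tip. It starts upright on its disc in a drying rack pocket, foot 10 mm above the bench.
- finial_green: Round turned finial, green-stained ash, with a flat button on a thin stem; 80 mm tall, about 80 g. Foot 36 mm across, 7 mm high, thin neck, then a plain barrel 26 mm across, 37 to 66 mm above the foot's underside, to grip. Origin: centre of the foot's underside; z up to the tip. It starts upright on its disc in a drying rack pocket, foot 10 mm above the bench.
- disc_maple: Drip disc of the same colour as the maple finial (pale cream maple), 52 mm across, 4 mm thick, fixed to a pocket floor of the drying rack under that finial. It stays there, and so keeps showing which pocket the finial came from. Origin: centre of its underside.
- disc_walnut: Drip disc of the same colour as the walnut finial (very dark brown walnut), 52 mm across, 4 mm thick, fixed to a pocket floor of the drying rack under that finial. It stays there, and so keeps showing which pocket the finial came from. Origin: centre of its underside.
- disc_orange: Drip disc of the same colour as the orange finial (bright orange padauk), 52 mm across, 4 mm thick, fixed to a pocket floor of the drying rack under that finial. It stays there, and so keeps showing which pocket the finial came from. Origin: centre of its underside.
- disc_green: Drip disc of the same colour as the green finial (green-stained ash), 52 mm across, 4 mm thick, fixed to a pocket floor of the drying rack under that finial. It stays there, and so keeps showing which pocket the finial came from. Origin: centre of its underside.
- drying_rack: Brown drying rack, holding the finials at the start, one a pocket. Fixed, turned any way round. 286 x 70 mm, walls 6 mm thick, 20 mm high. Four square pockets, 58 mm inside, floor 6 mm up, in a row along its x axis, centres at x = -96, -32, 32, 96 mm. A bright red block marks the +x end (next to x = 96). Origin: middle of the row, at bench level; z up.
- delivery_rack: Blue painted delivery rack with a white floor, empty at the start. Fixed, turned any way round. 286 x 70 mm, walls 6 mm thick, 20 mm high. Four square pockets, 58 mm inside, floor 6 mm up, in a row along its x axis, centres at x = -96, -32, 32, 96 mm. A bright red block marks the +x end (next to x = 96). Origin: middle of the row, at bench level; z up.
- tape_measure: Yellow tape measure, 72 x 36 x 64 mm high, loose on the bench. Not to be disturbed. Origin: centre of its underside.
- spray_can: Green spray can with a white band and cap, 58 mm across, 165 mm tall, standing loose on the bench. Not to be disturbed. Origin: centre of its underside.
- turned_bowl: Turned wooden bowl, 92 mm across, 40 mm high, loose on the bench. Not to be disturbed. Origin: centre of its underside.
There are look-alikes about, which are no part of the job. Several things have the shape of the finial_orange; the one meant has the colours described above.

How it is judged:
At the end, for the whole second after the job is handed in: Each finial stands upright (7 deg) and still on the delivery pocket floor (5 mm), within 15 mm of the centre of the pocket that mirrors its first place (1st from the red end becomes 4th from the red end, 2nd 3rd, 3rd 2nd, 4th 1st). Tape, can and bowl are within 30 mm of their starts (y of finial_maple in the frame of delivery_rack between -0.015 and 0.015 m and z of finial_maple in the frame of delivery_rack between 0.001 and 0.011 m and angle between each of finial_maple, finial_walnut, finial_orange, finial_green's own z axis and vertical below 0.12 rad and linear speed of each of finial_maple, finial_walnut, finial_orange, finial_green below 0.02 m/s and angular speed of each of finial_maple, finial_walnut, finial_orange, finial_green below 0.3 rad/s and ((x of disc_maple in the frame of drying_rack between -0.116 and -0.076 m and x of finial_maple in the frame of delivery_rack between 0.081 and 0.111 m) or (x of disc_maple in the frame of drying_rack between -0.052 and -0.012 m and x of finial_maple in the frame of delivery_rack between 0.017 and 0.047 m) or (x of disc_maple in the frame of drying_rack between 0.012 and 0.052 m and x of finial_maple in the frame of delivery_rack between -0.047 and -0.017 m) or (x of disc_maple in the frame of drying_rack between 0.076 and 0.116 m and x of finial_maple in the frame of delivery_rack between -0.111 and -0.081 m)) and y of finial_walnut in the frame of delivery_rack between -0.015 and 0.015 m and z of finial_walnut in the frame of delivery_rack between 0.001 and 0.011 m and ((x of disc_walnut in the frame of drying_rack between -0.116 and -0.076 m and x of finial_walnut in the frame of delivery_rack between 0.081 and 0.111 m) or (x of disc_walnut in the frame of drying_rack between -0.052 and -0.012 m and x of finial_walnut in the frame of delivery_rack between 0.017 and 0.047 m) or (x of disc_walnut in the frame of drying_rack between 0.012 and 0.052 m and x of finial_walnut in the frame of delivery_rack between -0.047 and -0.017 m) or (x of disc_walnut in the frame of drying_rack between 0.076 and 0.116 m and x of finial_walnut in the frame of delivery_rack between -0.111 and -0.081 m)) and y of finial_orange in the frame of delivery_rack between -0.015 and 0.015 m and z of finial_orange in the frame of delivery_rack between 0.001 and 0.011 m and ((x of disc_orange in the frame of drying_rack between -0.116 and -0.076 m and x of finial_orange in the frame of delivery_rack between 0.081 and 0.111 m) or (x of disc_orange in the frame of drying_rack between -0.052 and -0.012 m and x of finial_orange in the frame of delivery_rack between 0.017 and 0.047 m) or (x of disc_orange in the frame of drying_rack between 0.012 and 0.052 m and x of finial_orange in the frame of delivery_rack between -0.047 and -0.017 m) or (x of disc_orange in the frame of drying_rack between 0.076 and 0.116 m and x of finial_orange in the frame of delivery_rack between -0.111 and -0.081 m)) and y of finial_green in the frame of delivery_rack between -0.015 and 0.015 m and z of finial_green in the frame of delivery_rack between 0.001 and 0.011 m and ((x of disc_green in the frame of drying_rack between -0.116 and -0.076 m and x of finial_green in the frame of delivery_rack between 0.081 and 0.111 m) or (x of disc_green in the frame of drying_rack between -0.052 and -0.012 m and x of finial_green in the frame of delivery_rack between 0.017 and 0.047 m) or (x of disc_green in the frame of drying_rack between 0.012 and 0.052 m and x of finial_green in the frame of delivery_rack between -0.047 and -0.017 m) or (x of disc_green in the frame of drying_rack between 0.076 and 0.116 m and x of finial_green in the frame of delivery_rack between -0.111 and -0.081 m)) and distance of each of tape_measure, spray_can, turned_bowl from where it was at the start of the episode below 0.03 m); the robot touches nothing.
It fails at once if a finial tips over: it leans more than 35 degrees without the fingers on it ((angle between finial_maple's own z axis and vertical above 0.61 rad and contact force between the fingers and finial_maple below 0.02 N) or (angle between finial_walnut's own z axis and vertical above 0.61 rad and contact force between the fingers and finial_walnut below 0.02 N) or (angle between finial_orange's own z axis and vertical above 0.61 rad and contact force between the fingers and finial_orange below 0.02 N) or (angle between finial_green's own z axis and vertical above 0.61 rad and contact force between the fingers and finial_green below 0.02 N)).
It fails at once if a finial is dropped or knocked: it moves faster than 0.7 m/s (a fall of 25 mm) without the fingers on it ((linear speed of finial_maple above 0.7 m/s and contact force between the fingers and finial_maple below 0.02 N) or (linear speed of finial_walnut above 0.7 m/s and contact force between the fingers and finial_walnut below 0.02 N) or (linear speed of finial_orange above 0.7 m/s and contact force between the fingers and finial_orange below 0.02 N) or (linear speed of finial_green above 0.7 m/s and contact force between the fingers and finial_green below 0.02 N)).
It fails at once if the tape measure, spray can or bowl is pushed more than 30 mm (distance of any of tape_measure, spray_can, turned_bowl from where it was at the start of the episode above 0.03 m).
It also fails if it takes over 112 s, if anything falls off the work surface, if the arm or the gripper's body presses on something with over 40 N, if the wrist force passes 120 N, or if a joint passes its speed limit or range.

ROBOT

A 7-joint arm with a two-finger parallel gripper is mounted at the origin on the work surface. World frame = base frame: x ahead of the robot, y to its left, z up, the work surface at z = 0. Lengths are in m, angles in rad, forces in N, time in s.
With the tool pointing down it reaches from about 0.4 to 0.85 m from the base axis. Payload 10.4 kg.
Tool frame: the origin (TCP) lies between the finger pads; the fingertips stand 25 mm ahead of it and the grasp point (between the pads) lies 6 mm ahead of it; x points along the fingers, y is the direction in which the jaws open and shut, and the axes are right-handed (so a half turn about x gives the same grasp; the last joint's range is limited). The gripper opens to 87 mm and grips with 3 to 60 N. Pads are 19 mm wide; open, the fingers measure 117 mm over their backs; the gripper's body (75 mm by 190 mm) begins 51 mm behind the grasp point.
Start: joints at [1.108, 0.332, -0.065, 1.46, 0.022, 1.35, -0.088], TCP at [0.266, -0.566, 0.248] pointing down, gripper open.
Joint ranges: [-2.6, 2.6], [-0.5, 2.12], [-1.47, 1.34], [0.16, 2.42], [-1.27, 4.41], [0.06, 2.06], [-2.6, 2.6]. Speed limits (rad/s): [2.22, 2.22, 2.79, 2.79, 3.14, 3.14, 3.14].

INTERFACE

Orientations are given as a unit quaternion [x, y, z, w].
In Python, from bench import r gives the robot as it stands.
- The arm moves only by the shell command python3 -m pendant 'ROWS' [FORCE]. ROWS is JSON, a list of rows, each an object with "translation": the shift along the world's x, y, z in cm, a list of three; "angular": the turn, a rotation vector about the world's x, y, z in degrees, a list of three; "hand": the opening, from -1 (shut) to 1 (fully open). In form: [{"translation": [dx, dy, dz], "angular": [wx, wy, wz], "hand": hand}, ...]. A call has 1 to 20 rows; each row shifts and turns the commanded pose from where the row before left it; what a row does not reach is not made up. A row lasts 1/10 s, in which the tool goes at most 50 mm and 8.59 degrees, less where a joint would pass 70% of its speed; a pose out of reach is approached as far as the arm can. A call is refused whole if a number of a shift passes 5 or a number of a turn 8.59, either way. A call with a gripper value outside its range is refused whole. The fingers move at their own pace and stop on an object; FORCE is the grip in N (left out, the last holds). Time passes only in rows, so rows that do not move let the fingers close. It gives the time, the measured TCP pose, the force and the opening at its end, in the units of the state.
- r.read_state(): the state, without advancing time (a new reading comes with each control period).
- r.camera(name): name is "scene" or "top"; returns the picture (384x512x3 uint8, red, green, blue); there is no depth.
- r.camera_info(name): a dict with "fx", "fy", "cx", "cy" (pixels), "rvec" (rotation vector, rad) and "tvec" (3), from world to camera coordinates, as OpenCV has them. Camera axes: x right, y down, z forward; pixel columns grow to the right and rows downward; lengths in m; the calibration is good to about 2 mm. A picture is of the moment at which its call begins. camera_info takes no time and is no camera call.
- r.close_job(): hands the job in, once; it reports no verdict.
Trained networks look in the newest picture that a camera, given by its name, has taken for a name from the list of things; names that differ only in an ending like _2 or _b are one class to them, and where a whole thing is asked for, a point or a joint stands for the part that bears it (a point fixed in the world has none). Each returns a list of dicts, best first, with "confidence" (0 to 1); they miss things now and then, are a little off and sometimes report something else, mostly with a low value. They report only what shows in the picture. A call takes as long as a camera call. They do not tell look-alikes from the thing itself.
- r.find_in(camera, name): "point" ([row, column] in pixels, amid what is visible of it).
- r.mark_of(camera, name): "point" ([row, column] in pixels: a listed point, or the origin of a listed thing).
The state is a dict: "time": time; "joint_positions": joint angles; "joint_vel": joint speeds; "joint_torque": joint torques, N m; "ee_pos": TCP position; "eef_rot": TCP orientation; "ft_force": force on the tool from outside, world axes, zero at the start; "torque": the same for the moment, N m; "width": finger opening in m.
Only numpy, scipy, OpenCV 4.12 (cv2) and the standard library are available. Lean on these libraries where they do the work, as an engineer would, in place of code of your own. Each camera call takes 0.05 s, during which the arm holds its last target.

## Working session

There is one attempt and no reset: what is moved stays moved. The work goes in short steps, Python scripts to look and compute and a shell command to move; the robot and the scene stay as the last step left them, time stands still between calls to the robot, and variables do not carry over. Pictures are saved under pics/ and viewed, and the job is handed in when it is done.

```bash
mkdir -p pics; python3 - <<'E'
from bench import r
import cv2
s=r.read_state();print(s['time'],s['ee_pos'],s['eef_rot'],s['width'],s['ft_force'])
for c in('scene','top'):
    im=r.camera(c);cv2.imwrite(f'pics/{c}0.png',cv2.resize(im[:,:,::-1],(800,600),interpolation=cv2.INTER_CUBIC))
    print(c,r.camera_info(c))
E
```

```text
0.0 [ 0.26593545 -0.56519926  0.24675096] [-0.68994358 -0.1547318   0.69021472 -0.15375166] 0.08722593693757981 [ 0.16059932  0.65583129 -0.72086304]
scene {'fx': 407.1455593936024, 'fy': 407.1455593936024, 'cx': 255.65413843581734, 'cy': 188.3430218052196, 'rvec': array([ 1.88218822,  1.14998306, -0.59571387]), 'tvec': array([-0.25451874, -0.24981231,  1.38378033])}
top {'fx': 435.62218185111, 'fy': 435.62218185111, 'cx': 251.96996432243665, 'cy': 190.88311560666912, 'rvec': array([ 2.16719278, -2.05260548,  0.21723525]), 'tvec': array([-0.02144119,  0.55138721,  1.03346316])}
```

View pics/scene0.png

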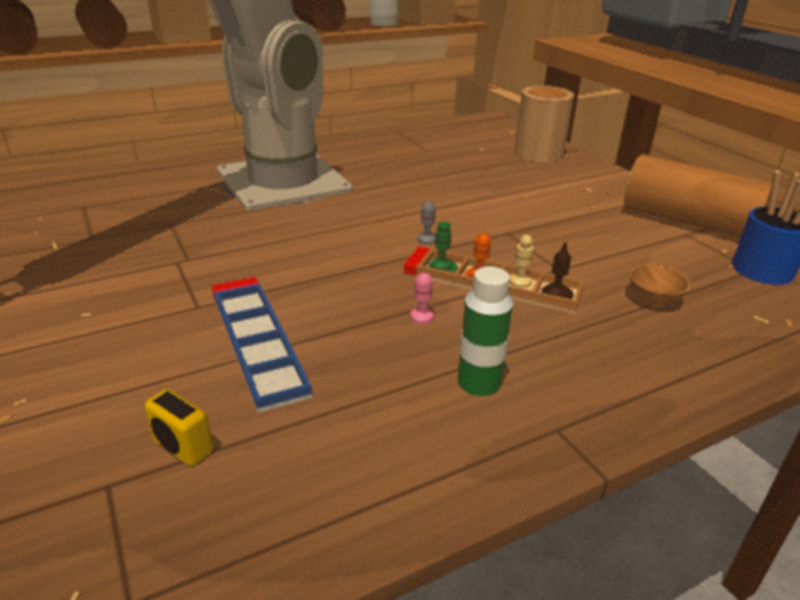

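View pics/top0.png

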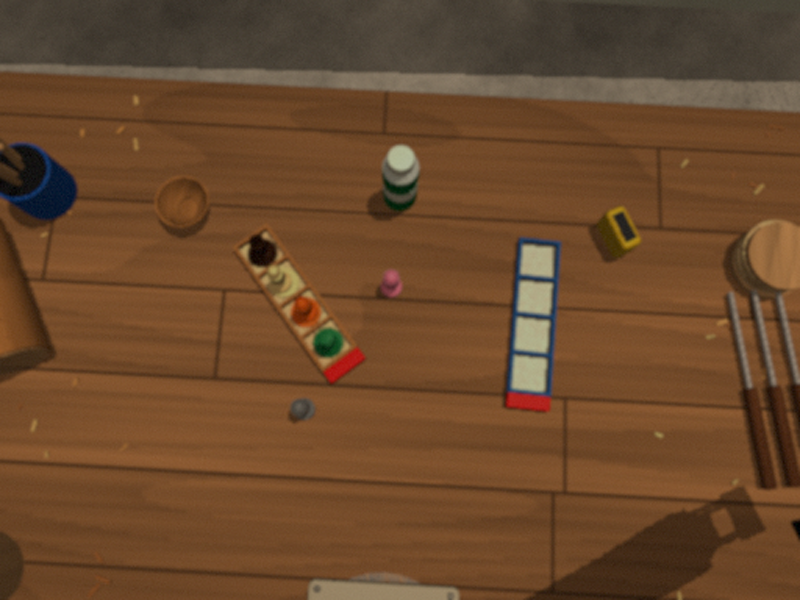

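The racks are clear in both pictures. In the top picture (800x600 px) the drying rack holds, counting from the red end, green (328,342), orange (305,312), maple (280,283) and walnut (262,250). The delivery rack is at about (535,320), with its red end at the bottom. Two things look like finial_orange: pink (391,284) and grey (302,410). They stand outside the rack and have the wrong colours. Next I'll measure positions.

```bash
cat > h.py <<'E'
from bench import r
import cv2, numpy as np
def ray(c,uv,z):
    k=r.camera_info(c);R=cv2.Rodrigues(k['rvec'])[0];C=-R.T@k['tvec']
    d=R.T@np.array([(uv[0]-k['cx'])/k['fx'],(uv[1]-k['cy'])/k['fy'],1]);return C+d*(z-C[2])/d[2]
def proj(c,P):
    k=r.camera_info(c);K=np.array([[k['fx'],0,k['cx']],[0,k['fy'],k['cy']],[0,0,1]])
    return cv2.projectPoints(np.float64(P).reshape(-1,1,3),k['rvec'],k['tvec'],K,None)[0][:,0]
E
python3 - <<'E'
from h import *
for c in('top','scene'):
    im=r.camera(c)
    for n,z in [('drying_rack',0),('delivery_rack',0)]+[(f'{a}_{b}',z) for b in('green','orange','maple','walnut') for a,z in(('finial',.01),('disc',.006))]+[('tape_measure',0),('spray_can',0),('turned_bowl',0)]:
        for d in r.mark_of(c,n)[:2]:
            p=d['point'];print(c,n,np.round(p,1),round(d['confidence'],2),ray(c,(p[1],p[0]),z).round(4)[:2])
# white floors, red blocks in top
im=r.camera('top').astype(int);
b=im
w=((im.min(2)>130)).astype('uint8')
n,l,st,ce=cv2.connectedComponentsWithStats(w)
for i in range(1,n):
    if 150<st[i,4]<900 and 300<ce[i][0]<380: print('floor',st[i],ce[i].round(1),ray('top',ce[i],.006).round(4))
rd=((im[:,:,0]>150)&(im[:,:,1]<70)&(im[:,:,2]<70)).astype('uint8')
n,l,st,ce=cv2.connectedComponentsWithStats(rd)
for i in range(1,n):
    if st[i,4]>40: print('red',st[i],ce[i].round(1),ray('top',ce[i],.02).round(4))
E
python3 - <<'E'
from h import *
im=r.camera('top')[:,:,::-1]
cv2.imwrite('pics/crop1.png',cv2.resize(im[140:270,140:270],(600,600),interpolation=cv2.INTER_CUBIC))
E
```

```text
top drying_rack [189.6 188.3] 0.79 [0.5581 0.177 ]
top delivery_rack [201.  339.5] 0.79 [ 0.5493 -0.2222]
top finial_green [221.9 209. ] 0.66 [0.4742 0.1151]
top disc_green [216.6 208.5] 0.7 [0.4884 0.1178]
top finial_orange [184.4 247.6] 0.72 [0.5785 0.0213]
top finial_orange [198.8 197.9] 0.69 [0.533  0.1484]
top disc_orange [133.1 121.5] 0.6 [0.7025 0.3691]
top disc_orange [199.3 196.3] 0.46 [0.5322 0.153 ]
top finial_maple [181.9 179.2] 0.68 [0.5754 0.201 ]
top disc_maple [179.8 181.3] 0.53 [0.5823 0.1967]
top finial_walnut [163.1 168.3] 0.68 [0.6248 0.2344]
top disc_walnut [162.3 165.5] 0.46 [0.6276 0.2429]
top tape_measure [152.7 388. ] 0.6 [ 0.6887 -0.3509]
top spray_can [127.3 254.9] 0.75 [0.741  0.0106]
top turned_bowl [130.9 118.2] 0.98 [0.7103 0.3807]
top turned_bowl [201.2 196.4] 0.48 [0.5283 0.1532]
scene drying_rack [183.8 316.8] 0.89 [0.5661 0.1638]
scene drying_rack [188.3 357. ] 0.72 [0.6276 0.243 ]
scene delivery_rack [220.7 168.7] 0.98 [ 0.5501 -0.2187]
scene finial_green [168.1 281.1] 0.63 [0.4731 0.1132]
scene disc_green [171.7 283. ] 0.53 [0.4856 0.1118]
scene f
[... 170 characters left out ...]
aple [175.8 330.3] 0.73 [0.5619 0.2078]
scene finial_walnut [185.1 354.8] 0.75 [0.6251 0.2361]
scene disc_walnut [185.1 355.7] 0.4 [0.6214 0.2428]
scene spray_can [245. 306.] 0.7 [0.7512 0.0067]
scene turned_bowl [170.6 280.2] 0.73 [0.4688 0.1137]
scene turned_bowl [192.1 417.6] 0.6 [0.7076 0.3691]
floor [334 158  19  18 287] [343.1 166.6] [ 0.6417 -0.2295  0.006 ]
floor [332 181  20  19 330] [341.7 190.1] [ 0.5775 -0.2264  0.006 ]
floor [330 204  21  21 360] [339.8 214.4] [ 0.5128 -0.2221  0.006 ]
floor [328 229  21  21 380] [338.1 238.9] [ 0.4489 -0.2187  0.006 ]
red [208 223  25  21 230] [219.9 232.9] [0.4464 0.0844 0.02  ]
red [325 252  28  11 216] [338.2 256.8] [ 0.4024 -0.2167  0.02  ]
```

View pics/crop1.png

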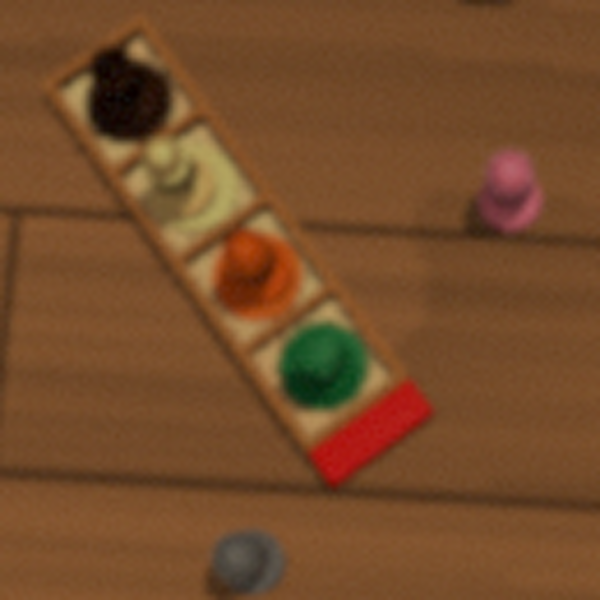

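```bash
cat > fit.py <<'E'
from h import *
from scipy.optimize import least_squares
cr=np.array([[140,23],[43,88],[435,408],[332,488]])/ (600/130)+140-.5
loc=np.array([[-.131,-.035],[-.131,.035],[.155,-.035],[.155,.035]])
def T(p,l,z):
    c,s=np.cos(p[2]),np.sin(p[2]);l=np.atleast_2d(l)
    return np.c_[p[0]+c*l[:,0]-s*l[:,1],p[1]+s*l[:,0]+c*l[:,1],np.full(len(l),z)]
E
python3 - <<'E'
from fit import *
best=None
for L in(loc,loc*[1,-1]):
  f=least_squares(lambda p:(proj('top',T(p,L,.02))-cr).ravel(),[.56,.177,-2.2]);print(f.cost,f.x,f.fun.round(1))
  if best is None or f.cost<best.cost:best=f
p=best.x
P=T(p,[[x,0] for x in(-.096,-.032,.032,.096)],.01);print('dry',P.round(4))
np.save('dry.npy',p)
# delivery
fl=np.array([[.6417,-.2295],[.5775,-.2264],[.5128,-.2221],[.4489,-.2187]])
a=fl[3]-fl[0];print('deliv',fl.mean(0),np.degrees(np.arctan2(a[1],a[0])),'dry yaw',np.degrees(p[2]))
im=r.camera('top')[:,:,::-1];im=cv2.resize(im,None,fx=3,fy=3,interpolation=cv2.INTER_CUBIC)
sc=r.camera('scene')[:,:,::-1];sc=cv2.resize(sc,None,fx=3,fy=3,interpolation=cv2.INTER_CUBIC)
dl=[fl.mean(0)[0],fl.mean(0)[1],np.arctan2(a[1],a[0])];np.save('del.npy',dl)
for q in(p,dl):
  for g,c in((im,'top'),(sc,'scene')):
    for x in(-.096,-.032,.032,.096):
      sq=T(q,[[x-.029,-.029],[x+.029,-.029],[x+.029,.029],[x-.029,.029]],.02)
      cv2.polylines(g,[((proj(c,sq)+.5)*3).astype(int)],True,(255,255,0),1)
      u=(proj(c,T(q,[x,0],.01))+.5)*3;cv2.circle(g,tuple(u[0].astype(int)),3,(255,0,255),-1)
cv2.imwrite('pics/ov_top.png',im[420:840,420:1100]);cv2.imwrite('pics/ov_sc.png',sc[380:820,380:1130])
E
```

```text
1462.0174919455344 [ 0.55489556  0.17543935 -2.43770561] [-21.9  13.9  21.  -15.6 -21.7  17.3  22.9 -16.7]
1.9462865506290377 [ 0.55427536  0.17559655 -2.43922869] [-0.1 -1.3 -0.9 -0.1  0.4  0.9  0.5  0.3]
dry [[0.6276 0.2376 0.01  ]
 [0.5787 0.1963 0.01  ]
 [0.5298 0.1549 0.01  ]
 [0.481  0.1136 0.01  ]]
deliv [ 0.545225 -0.224175] 176.79383607548053 dry yaw -139.75750894288214
```

View pics/ov_top.png

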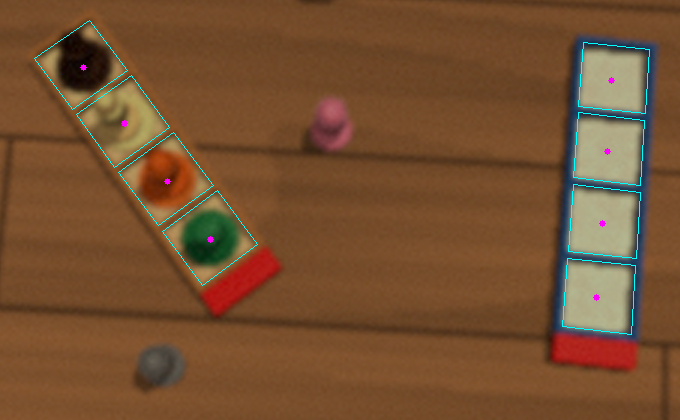

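View pics/ov_sc.png

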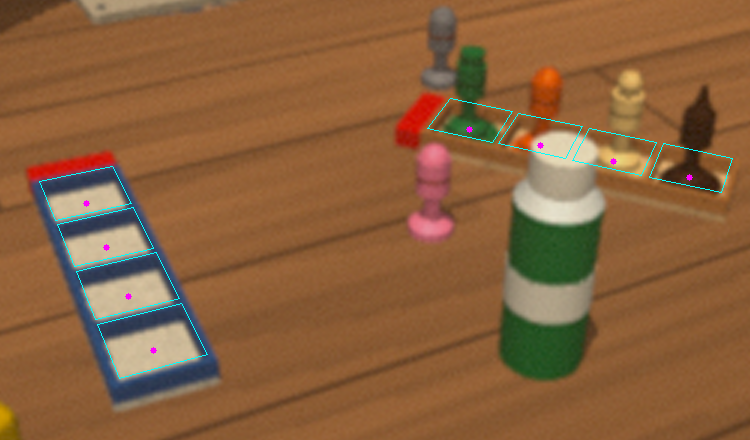

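```bash
cat > st.py <<'E'
from h import *
from scipy.spatial.transform import Rotation as Ro
s=r.read_state();R=Ro.from_quat(s['eef_rot']).as_matrix()
g=s['ee_pos']+R[:,0]*.006
print('t',round(s['time'],2),'grasp pt',g.round(4),'w',round(s['width'],4),'F',s['ft_force'].round(1),'toolx',R[:,0].round(3),'jaw yaw',round(np.degrees(np.arctan2(R[1,1],R[0,1])),2),'q',np.round(s['joint_positions'],2))
E
python3 st.py
```

```text
t 1.7 grasp pt [ 0.2661 -0.5655  0.2415] w 0.0869 F [-0.5  0.7  0.7] toolx [ 0. -0. -1.] jaw yaw -64.8 q [ 1.11  0.33 -0.06  1.46  0.02  1.35 -0.09]
```

```bash
python3 - <<'E'
from fit import *
p=np.load('dry.npy')
a=np.linspace(0,2*np.pi,40)
out=[]
for c,(x0,y0,x1,y1) in(('top',(148,140,238,250)),('scene',(255,115,385,215))):
  k=6 if c=='top' else 6
  g=cv2.resize(r.camera(c)[:,:,::-1],None,fx=k,fy=k,interpolation=cv2.INTER_CUBIC)
  for x in(-.096,-.032,.032,.096):
    o=T(p,[x,0],0)[0]
    for z,R,col in((.010,.026,(255,255,255)),(.017,.018,(255,255,0)),(.047,.013,(255,0,255)),(.076,.013,(255,0,255))):
      P=np.c_[o[0]+R*np.cos(a),o[1]+R*np.sin(a),np.full(40,z)]
      cv2.polylines(g,[((proj(c,P)+.5)*k).astype(int)],True,col,1)
  cv2.imwrite(f'pics/fin_{c}.png',g[y0*k:y1*k,x0*k:x1*k][:600,:800]);print(g[y0*k:y1*k,x0*k:x1*k].shape)
E
```

```text
(660, 540, 3)
(600, 780, 3)
```

View pics/fin_top.png

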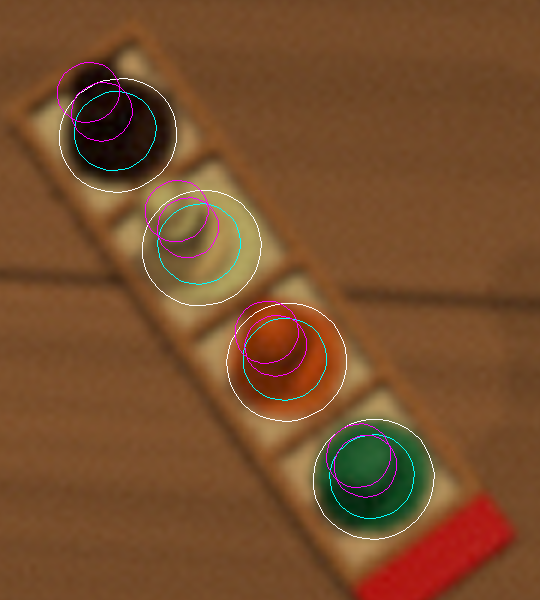

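View pics/fin_scene.png

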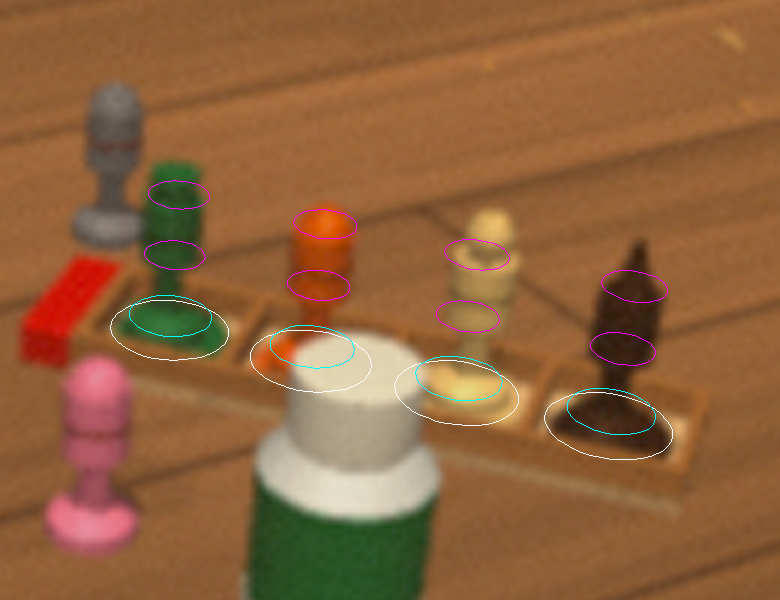

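The overlays agree in both cameras, to a few mm. I'm starting with green, the finial nearest red at top (328,342). It goes to the delivery pocket farthest from red, at (0.642, -0.230).

```bash
python3 -m pendant '[{"translation":[2,3.77,0],"angular":[0,0,5],"hand":0.6},{"translation":[2,3.77,0],"angular":[0,0,5],"hand":0.6},{"translation":[2,3.77,0],"angular":[0,0,5],"hand":0.6},{"translation":[2,3.77,0],"angular":[0,0,0],"hand":0.6},{"translation":[2,3.77,0],"angular":[0,0,0],"hand":0.6},{"translation":[2,3.77,0],"angular":[0,0,0],"hand":0.6},{"translation":[2,3.77,0],"angular":[0,0,0],"hand":0.6},{"translation":[2,3.77,0],"angular":[0,0,0],"hand":0.6},{"translation":[2,3.77,0],"angular":[0,0,0],"hand":0.6},{"translation":[0.4,3.77,0],"angular":[0,0,0],"hand":0.6},{"translation":[0.4,3.77,0],"angular":[0,0,0],"hand":0.6},{"translation":[0.4,3.77,0],"angular":[0,0,0],"hand":0.6},{"translation":[0.4,3.77,0],"angular":[0,0,0],"hand":0.6},{"translation":[0.4,3.77,0],"angular":[0,0,0],"hand":0.6},{"translation":[0.4,3.77,0],"angular":[0,0,0],"hand":0.6},{"translation":[0.4,3.77,0],"angular":[0,0,0],"hand":0.6},{"translation":[0.4,3.77,0],"angular":[0,0,0],"hand":0.6},{"translation":[0.4,3.77,0],"angular":[0,0,0],"hand":0.6},{"translation":[0,0,0],"angular":[0,0,0],"hand":0.6},{"translation":[0,0,0],"angular":[0,0,0],"hand":0.6}]' 20; python3 st.py
```

```text
time: 3.8
ee_pos: [0.482, 0.1137, 0.2476]
eef_rot: [-0.664, -0.244, 0.664, -0.244]
ft_force: [-0.2, -0.2, -0.4]
width: 0.0694
t 3.8 grasp pt [0.482  0.1137 0.2416] w 0.0694 F [-0.2 -0.2 -0.4] toolx [ 0. -0. -1.] jaw yaw -49.69 q [ 0.36  0.1  -0.72  1.76  0.07  1.31 -1.24]
```

```bash
python3 -m pendant '[{"translation":[-0.1,0,-3],"angular":[0,0,0],"hand":0.6},{"translation":[0,0,-3],"angular":[0,0,0],"hand":0.6},{"translation":[0,0,-3],"angular":[0,0,0],"hand":0.6},{"translation":[0,0,-2.5],"angular":[0,0,0],"hand":0.6},{"translation":[0,0,-2],"angular":[0,0,0],"hand":0.6},{"translation":[0,0,-1.5],"angular":[0,0,0],"hand":0.6},{"translation":[0,0,-1.5],"angular":[0,0,0],"hand":0.6},{"translation":[0,0,-1.5],"angular":[0,0,0],"hand":0.6},{"translation":[0,0,0],"angular":[0,0,0],"hand":0.6},{"translation":[0,0,0],"angular":[0,0,0],"hand":0.6}]'; python3 st.py; python3 - <<'E'
from h import *
g=r.camera('scene')[:,:,::-1][100:240,230:400];h=r.camera('top')[:,:,::-1][130:270,130:270]
cv2.imwrite('pics/g1.png',np.hstack([cv2.resize(g,(480,395)),cv2.resize(h,(395-76,395))]))
E
```

```text
time: 4.8
ee_pos: [0.4813, 0.1131, 0.0677]
eef_rot: [0.664, 0.243, -0.664, 0.243]
ft_force: [-1.0, -0.2, 0.4]
width: 0.0693
t 4.8 grasp pt [0.4813 0.1131 0.0617] w 0.0693 F [-1.  -0.2  0.4] toolx [ 0.  0. -1.] jaw yaw -49.8 q [ 0.29  0.31 -0.69  1.96  0.24  0.95 -1.38]
```

View pics/g1.png

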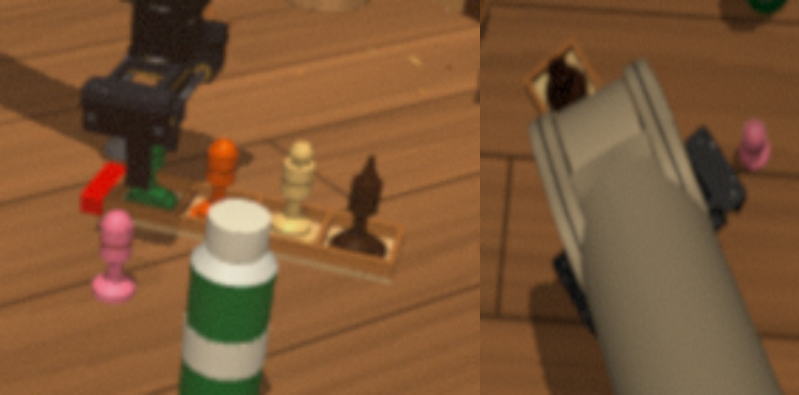

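The fingers are either side of the green finial (scene crop about (150,175)), and nothing else is in the way. Closing now.

```bash
python3 -m pendant '[{"translation":[0,0,0],"angular":[0,0,0],"hand":-0.2},{"translation":[0,0,0],"angular":[0,0,0],"hand":-0.3},{"translation":[0,0,0],"angular":[0,0,0],"hand":-0.4},{"translation":[0,0,0],"angular":[0,0,0],"hand":-1},{"translation":[0,0,0],"angular":[0,0,0],"hand":-1},{"translation":[0,0,0],"angular":[0,0,0],"hand":-1},{"translation":[0,0,0],"angular":[0,0,0],"hand":-1},{"translation":[0,0,0],"angular":[0,0,0],"hand":-1}]' 20; python3 st.py
```

```text
time: 5.7
ee_pos: [0.4811, 0.113, 0.0676]
eef_rot: [0.664, 0.243, -0.664, 0.243]
ft_force: [0.6, -0.4, -0.9]
width: 0.0251
t 5.7 grasp pt [0.4811 0.113  0.0616] w 0.0251 F [ 0.6 -0.4 -0.9] toolx [ 0. -0. -1.] jaw yaw -49.8 q [ 0.29  0.31 -0.69  1.96  0.24  0.95 -1.38]
```

```bash
python3 -m pendant '[{"translation":[0,0,1],"angular":[0,0,0],"hand":-1},{"translation":[0,0,2],"angular":[0,0,0],"hand":-1},{"translation":[0,0,2],"angular":[0,0,0],"hand":-1},{"translation":[0,0,2],"angular":[0,0,0],"hand":-1},{"translation":[0,0,2],"angular":[0,0,0],"hand":-1},{"translation":[0,0,2],"angular":[0,0,0],"hand":-1},{"translation":[0,0,2],"angular":[0,0,0],"hand":-1},{"translation":[0,0,0],"angular":[0,0,0],"hand":-1}]'
python3 st.py
python3 -m pendant '[{"translation":[0.5,-1.5,0],"angular":[0,0,-2],"hand":-1},{"translation":[1,-2.5,0],"angular":[0,0,-4],"hand":-1},{"translation":[1.3,-2.7,0],"angular":[0,0,-4],"hand":-1},{"translation":[1.3,-2.7,0],"angular":[0,0,-4],"hand":-1},{"translation":[1.3,-2.7,0],"angular":[0,0,-4],"hand":-1},{"translation":[1.3,-2.7,0],"angular":[0,0,-4],"hand":-1},{"translation":[1.3,-2.7,0],"angular":[0,0,-4],"hand":-1},{"translation":[1.3,-2.7,0],"angular":[0,0,-4],"hand":-1},{"translation":[1.3,-2.7,0],"angular":[0,0,-4],"hand":-1},{"translation":[1.3,-2.7,0],"angular":[0,0,-4],"hand":-1},{"translation":[1.3,-2.7,0],"angular":[0,0,-3],"hand":-1},{"translation":[1.3,-2.7,0],"angular":[0,0,-2.4],"hand":-1},{"translation":[0.9,-2.2,0],"angular":[0,0,0],"hand":-1},{"translation":[0.7,-1.05,0],"angular":[0,0,0],"hand":-1},{"translation":[0,0,0],"angular":[0,0,0],"hand":-1},{"translation":[0,0,0],"angular":[0,0,0],"hand":-1},{"translation":[0,0,0],"angular":[0,0,0],"hand":-1}]'; python3 st.py; python3 - <<'E'
from h import *
g=r.camera('scene')[:,:,::-1];cv2.imwrite('pics/g2.png',cv2.resize(g,(800,600)))
E
```

```text
time: 6.5
ee_pos: [0.4823, 0.1137, 0.2006]
eef_rot: [0.666, 0.243, -0.662, 0.244]
ft_force: [-0.6, 1.0, -1.3]
width: 0.0252
t 6.5 grasp pt [0.4824 0.1137 0.1946] w 0.0252 F [-0.6  1.  -1.3] toolx [ 0.005  0.    -1.   ] jaw yaw -49.79 q [ 0.36  0.14 -0.72  1.83  0.1   1.21 -1.27]
time: 8.2
ee_pos: [0.6418, -0.2291, 0.1972]
eef_rot: [-0.707, 0.02, 0.707, 0.02]
ft_force: [-0.3, -0.1, -1.0]
width: 0.0252
t 8.2 grasp pt [ 0.6418 -0.2291  0.1912] w 0.0252 F [-0.3 -0.1 -1. ] toolx [-0.001  0.    -1.   ] jaw yaw -93.22 q [ 0.55  0.52 -0.4   1.34  0.2   1.32 -1.47]
```

View pics/g2.png

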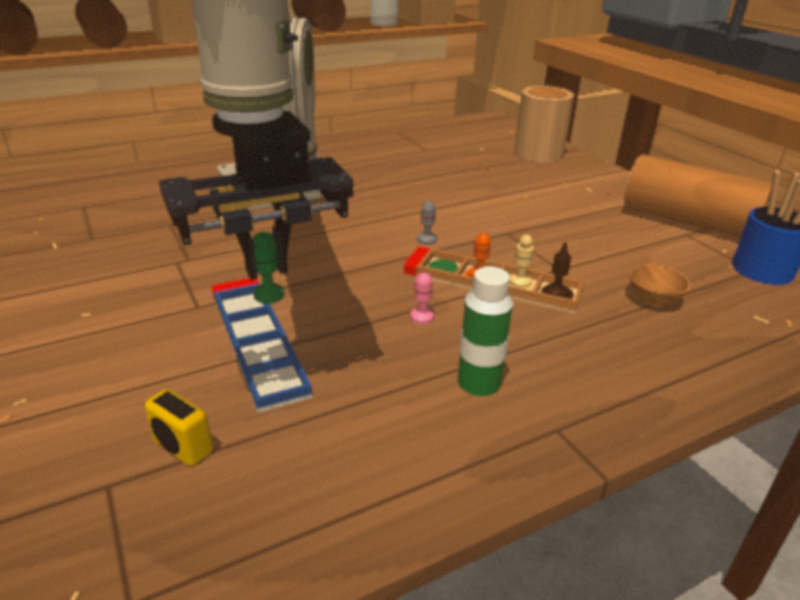

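Green is held upright (scene (266,265)), and the other three are undisturbed. I'm lowering it and then checking where the foot sits before letting go.

```bash
python3 -m pendant '[{"translation":[0,0,-2],"angular":[0,0,0],"hand":-1},{"translation":[0,0,-2.5],"angular":[0,0,0],"hand":-1},{"translation":[0,0,-2.5],"angular":[0,0,0],"hand":-1},{"translation":[0,0,-2],"angular":[0,0,0],"hand":-1},{"translation":[0,0,-1.5],"angular":[0,0,0],"hand":-1},{"translation":[0,0,-1],"angular":[0,0,0],"hand":-1},{"translation":[0,0,-0.6],"angular":[0,0,0],"hand":-1},{"translation":[0,0,-0.4],"angular":[0,0,0],"hand":-1},{"translation":[0,0,0],"angular":[0,0,0],"hand":-1},{"translation":[0,0,0],"angular":[0,0,0],"hand":-1}]'; python3 st.py; cat > chk.py <<'E'
import sys
from h import *
x,y=map(float,sys.argv[1:3]);n=sys.argv[3];f=float(sys.argv[4]) if len(sys.argv)>4 else .006
g=cv2.resize(r.camera('scene')[:,:,::-1],None,fx=5,fy=5,interpolation=cv2.INTER_CUBIC);a=np.linspace(0,2*np.pi,40)
for z,R,c in((0,.018,(255,255,0)),(.007,.018,(255,255,0)),(.037,.013,(255,0,255)),(.066,.013,(255,0,255))):
    cv2.polylines(g,[((proj('scene',np.c_[x+R*np.cos(a),y+R*np.sin(a),np.full(40,z+f)])+.5)*5).astype(int)],True,c,1)
u=(proj('scene',[x,y,.04+f])[0]*5).astype(int)
cv2.imwrite(f'pics/{n}.png',g[max(0,u[1]-280):u[1]+280,max(0,u[0]-300):u[0]+300])
E
python3 chk.py .6418 -.2291 c1
```

```text
time: 9.25
ee_pos: [0.6425, -0.2295, 0.0733]
eef_rot: [0.707, -0.02, -0.706, -0.02]
ft_force: [-0.1, -0.8, -1.1]
width: 0.0253
t 9.25 grasp pt [ 0.6425 -0.2295  0.0673] w 0.0253 F [-0.1 -0.8 -1.1] toolx [ 0.001 -0.    -1.   ] jaw yaw -93.2 q [ 0.54  0.62 -0.38  1.46  0.24  1.11 -1.5 ]
```

View pics/c1.png

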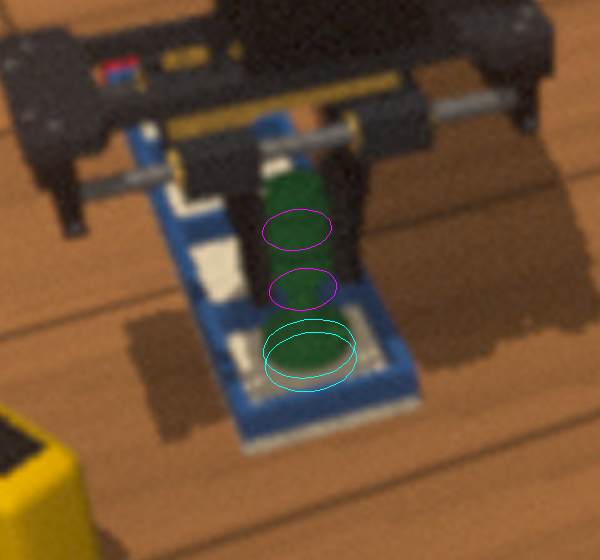

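```bash
python3 -m pendant '[{"translation":[0,0,-0.4],"angular":[0,0,0],"hand":-1},{"translation":[0,0,-0.3],"angular":[0,0,0],"hand":-1},{"translation":[0,0,-0.2],"angular":[0,0,0],"hand":-1},{"translation":[0,0,0],"angular":[0,0,0],"hand":-1},{"translation":[0,0,0],"angular":[0,0,0],"hand":-1}]'; python3 st.py; python3 chk.py .6425 -.2295 c2
```

```text
time: 9.8
ee_pos: [0.6422, -0.2295, 0.0637]
eef_rot: [0.707, -0.02, -0.707, -0.02]
ft_force: [-0.0, -0.2, 0.1]
width: 0.0251
t 9.8 grasp pt [ 0.6422 -0.2295  0.0577] w 0.0251 F [-0.  -0.2  0.1] toolx [ 0. -0. -1.] jaw yaw -93.2 q [ 0.54  0.63 -0.37  1.46  0.25  1.09 -1.51]
```

View pics/c2.png

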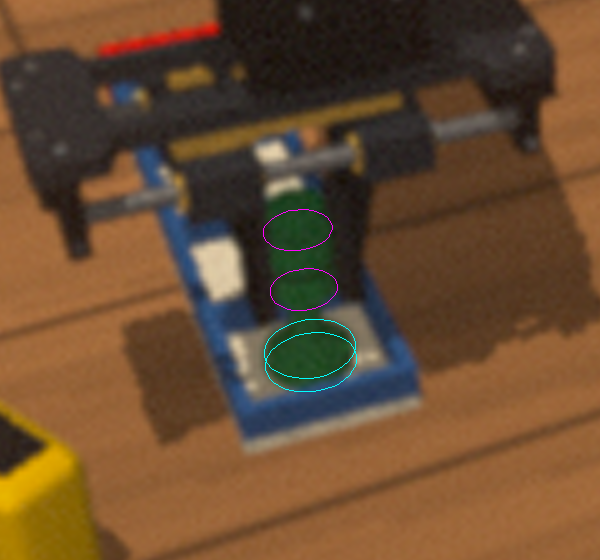

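The foot rings line up with the pocket floor, and the 1.1 N load has come off the wrist. Releasing and moving up and back to orange, 2nd from red at top (305,312).

```bash
python3 -m pendant '[{"translation":[0,0,0],"angular":[0,0,0],"hand":-0.3},{"translation":[0,0,0],"angular":[0,0,0],"hand":-0.1},{"translation":[0,0,0],"angular":[0,0,0],"hand":0.2},{"translation":[0,0,0],"angular":[0,0,0],"hand":0.4},{"translation":[0,0,0],"angular":[0,0,0],"hand":0.6},{"translation":[0,0,0],"angular":[0,0,0],"hand":0.6},{"translation":[0,0,1],"angular":[0,0,0],"hand":0.6},{"translation":[0,0,2.5],"angular":[0,0,0],"hand":0.6},{"translation":[0,0,3],"angular":[0,0,0],"hand":0.6},{"translation":[0,0,3],"angular":[0,0,0],"hand":0.6},{"translation":[0,0,3],"angular":[0,0,0],"hand":0.6},{"translation":[0,0,1],"angular":[0,0,0],"hand":0.6},{"translation":[0,0,0],"angular":[0,0,0],"hand":0.6}]'; python3 st.py; python3 chk.py .6422 -.2295 c3
```

```text
time: 11.15
ee_pos: [0.6429, -0.2296, 0.2008]
eef_rot: [0.708, -0.02, -0.706, -0.019]
ft_force: [0.9, 0.1, -0.1]
width: 0.0696
t 11.15 grasp pt [ 0.643  -0.2296  0.1948] w 0.0696 F [ 0.9  0.1 -0.1] toolx [ 0.003 -0.001 -1.   ] jaw yaw -93.2 q [ 0.55  0.51 -0.4   1.34  0.2   1.33 -1.47]
```

View pics/c3.png

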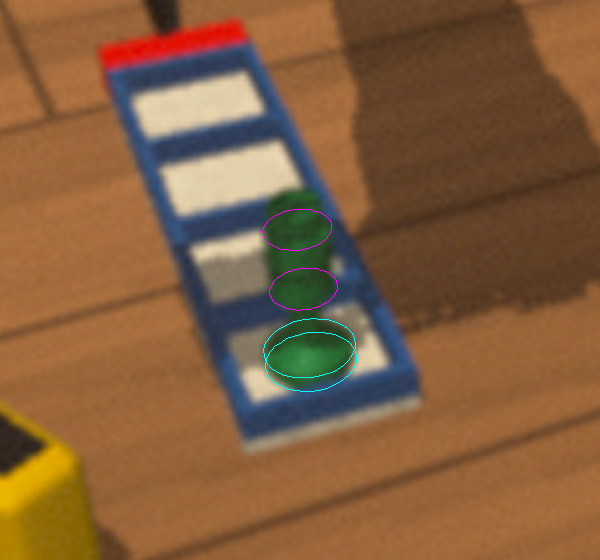

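Green stands upright on the pocket floor. Next, over to orange.

```bash
python3 -m pendant '[{"translation":[-0.6,2,0],"angular":[0,0,3.4],"hand":0.6},{"translation":[-1,3.4,0],"angular":[0,0,5],"hand":0.6},{"translation":[-1,3.4,0],"angular":[0,0,5],"hand":0.6},{"translation":[-1,3.4,0],"angular":[0,0,5],"hand":0.6},{"translation":[-1,3.4,0],"angular":[0,0,5],"hand":0.6},{"translation":[-1,3.4,0],"angular":[0,0,5],"hand":0.6},{"translation":[-1,3.4,0],"angular":[0,0,5],"hand":0.6},{"translation":[-1,3.4,0],"angular":[0,0,5],"hand":0.6},{"translation":[-1,3.4,0],"angular":[0,0,5],"hand":0.6},{"translation":[-1,3.4,0],"angular":[0,0,0],"hand":0.6},{"translation":[-1,3.4,0],"angular":[0,0,0],"hand":0.6},{"translation":[-0.6,2.4,0],"angular":[0,0,0],"hand":0.6},{"translation":[0,0,0],"angular":[0,0,0],"hand":0.6},{"translation":[0,0,0],"angular":[0,0,0],"hand":0.6}]'; python3 st.py; python3 chk.py .5298 .1549 c4 .01
```

```text
time: 12.6
ee_pos: [0.5295, 0.1544, 0.1972]
eef_rot: [-0.663, -0.243, 0.665, -0.243]
ft_force: [1.2, -0.3, 0.2]
width: 0.0698
t 12.6 grasp pt [0.5295 0.1544 0.1912] w 0.0698 F [ 1.2 -0.3  0.2] toolx [-0.002 -0.001 -1.   ] jaw yaw -49.74 q [ 0.25  0.29 -0.72  1.69  0.2   1.24 -1.38]
```

View pics/c4.png

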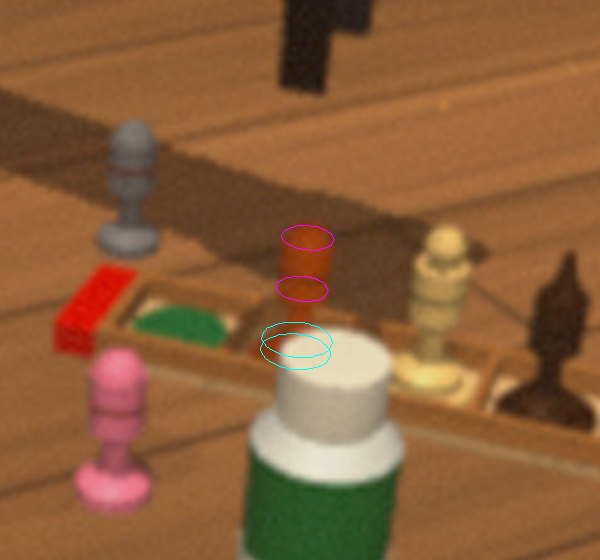

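Orange's barrel lies on its rings and the pink and grey look-alikes are clear of it. Going down and gripping.

```bash
python3 -m pendant '[{"translation":[0,0,-3],"angular":[0,0,0],"hand":0.6},{"translation":[0,0,-3],"angular":[0,0,0],"hand":0.6},{"translation":[0,0,-2.5],"angular":[0,0,0],"hand":0.6},{"translation":[0,0,-2],"angular":[0,0,0],"hand":0.6},{"translation":[0,0,-1.5],"angular":[0,0,0],"hand":0.6},{"translation":[0,0,-1],"angular":[0,0,0],"hand":0.6},{"translation":[0,0,0],"angular":[0,0,0],"hand":0.3},{"translation":[0,0,0],"angular":[0,0,0],"hand":0},{"translation":[0,0,0],"angular":[0,0,0],"hand":-0.2},{"translation":[0,0,0],"angular":[0,0,0],"hand":-0.3},{"translation":[0,0,0],"angular":[0,0,0],"hand":-0.4},{"translation":[0,0,0],"angular":[0,0,0],"hand":-1},{"translation":[0,0,0],"angular":[0,0,0],"hand":-1},{"translation":[0,0,0],"angular":[0,0,0],"hand":-1},{"translation":[0,0,0],"angular":[0,0,0],"hand":-1}]'; python3 st.py; python3 chk.py .5298 .1549 c5 .01
```

```text
time: 14.15
ee_pos: [0.5303, 0.1545, 0.0687]
eef_rot: [0.664, 0.243, -0.664, 0.243]
ft_force: [1.3, -0.7, 1.4]
width: 0.0255
t 14.15 grasp pt [0.5303 0.1545 0.0627] w 0.0255 F [ 1.3 -0.7  1.4] toolx [ 0. -0. -1.] jaw yaw -49.81 q [ 0.2   0.43 -0.68  1.82  0.32  1.   -1.47]
```

View pics/c5.png

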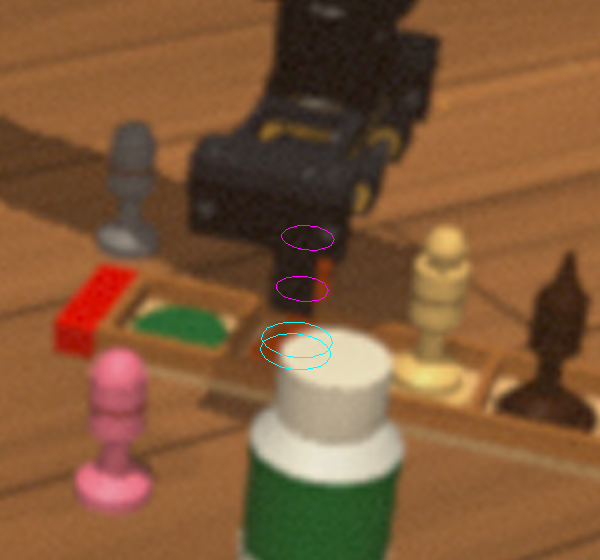

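```bash
python3 -m pendant '[{"translation":[0,0,1],"angular":[0,0,0],"hand":-1},{"translation":[0,0,2],"angular":[0,0,0],"hand":-1},{"translation":[0,0,2],"angular":[0,0,0],"hand":-1},{"translation":[0,0,2],"angular":[0,0,0],"hand":-1},{"translation":[0,0,2],"angular":[0,0,0],"hand":-1},{"translation":[0,0,2],"angular":[0,0,0],"hand":-1},{"translation":[0,0,2],"angular":[0,0,0],"hand":-1},{"translation":[0,0,0],"angular":[0,0,0],"hand":-1}]'
python3 -m pendant '[{"translation":[0.3,-1.5,0],"angular":[0,0,-2],"hand":-1},{"translation":[0.4,-2.5,0],"angular":[0,0,-4],"hand":-1},{"translation":[0.4,-3,0],"angular":[0,0,-4],"hand":-1},{"translation":[0.4,-3,0],"angular":[0,0,-4],"hand":-1},{"translation":[0.4,-3,0],"angular":[0,0,-4],"hand":-1},{"translation":[0.4,-3,0],"angular":[0,0,-4],"hand":-1},{"translation":[0.4,-3,0],"angular":[0,0,-4],"hand":-1},{"translation":[0.4,-3,0],"angular":[0,0,-4],"hand":-1},{"translation":[0.4,-3,0],"angular":[0,0,-4],"hand":-1},{"translation":[0.4,-3,0],"angular":[0,0,-4],"hand":-1},{"translation":[0.4,-3,0],"angular":[0,0,-3],"hand":-1},{"translation":[0.4,-3,0],"angular":[0,0,-2.4],"hand":-1},{"translation":[0,-2.5,0],"angular":[0,0,0],"hand":-1},{"translation":[0,-1.55,0],"angular":[0,0,0],"hand":-1},{"translation":[0,0,0],"angular":[0,0,0],"hand":-1},{"translation":[0,0,0],"angular":[0,0,0],"hand":-1},{"translation":[0,0,0],"angular":[0,0,0],"hand":-1}]'; python3 st.py;  python3 chk.py .5772 -.2260 c6 .140
```

```text
time: 15.0
ee_pos: [0.5312, 0.1554, 0.2017]
eef_rot: [0.666, 0.243, -0.662, 0.243]
ft_force: [-0.4, -0.5, -0.7]
width: 0.0258
time: 16.7
ee_pos: [0.5775, -0.2241, 0.1987]
eef_rot: [0.707, -0.019, -0.707, -0.019]
ft_force: [0.3, 0.1, -1.2]
width: 0.0255
t 16.7 grasp pt [ 0.5775 -0.2241  0.1927] w 0.0255 F [ 0.3  0.1 -1.2] toolx [ 0.     0.001 -1.   ] jaw yaw -93.08 q [ 0.62  0.38 -0.41  1.52  0.16  1.27 -1.44]
```

View pics/c6.png

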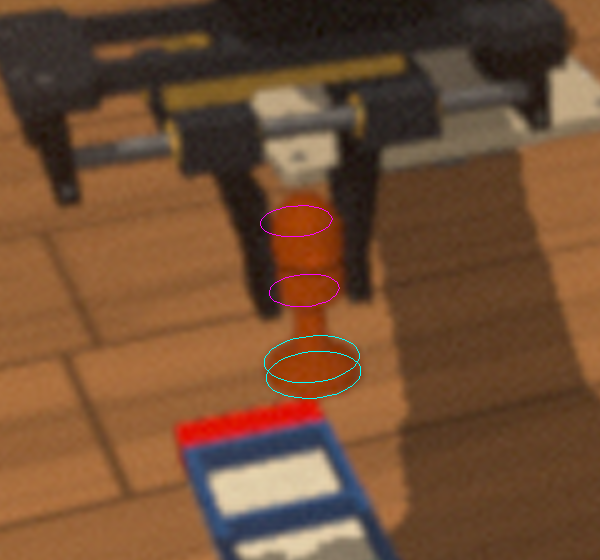

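Orange is upright in the grip and on line. Lowering.

```bash
python3 -m pendant '[{"translation":[0,-0.2,-2],"angular":[0,0,0],"hand":-1},{"translation":[0,0,-2.5],"angular":[0,0,0],"hand":-1},{"translation":[0,0,-2.5],"angular":[0,0,0],"hand":-1},{"translation":[0,0,-2],"angular":[0,0,0],"hand":-1},{"translation":[0,0,-1.5],"angular":[0,0,0],"hand":-1},{"translation":[0,0,-1],"angular":[0,0,0],"hand":-1},{"translation":[0,0,-0.7],"angular":[0,0,0],"hand":-1},{"translation":[0,0,-0.4],"angular":[0,0,0],"hand":-1},{"translation":[0,0,-0.3],"angular":[0,0,0],"hand":-1},{"translation":[0,0,-0.2],"angular":[0,0,0],"hand":-1},{"translation":[0,0,-0.1],"angular":[0,0,0],"hand":-1},{"translation":[0,0,0],"angular":[0,0,0],"hand":-1},{"translation":[0,0,0],"angular":[0,0,0],"hand":-1}]'; python3 st.py;  python3 chk.py .5772 -.2260 c7
```

```text
time: 18.05
ee_pos: [0.5772, -0.228, 0.0668]
eef_rot: [0.707, -0.02, -0.707, -0.02]
ft_force: [-0.7, 0.8, -0.9]
width: 0.0255
t 18.05 grasp pt [ 0.5773 -0.228   0.0608] w 0.0255 F [-0.7  0.8 -0.9] toolx [ 0. -0. -1.] jaw yaw -93.21 q [ 0.6   0.51 -0.39  1.64  0.22  1.03 -1.48]
```

View pics/c7.png

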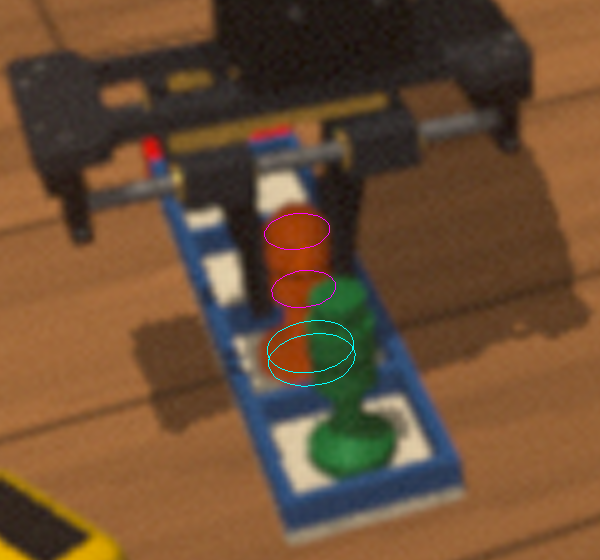

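```bash
python3 -m pendant '[{"translation":[0,0.15,-0.1],"angular":[0,0,0],"hand":-1},{"translation":[0,0,-0.1],"angular":[0,0,0],"hand":-1},{"translation":[0,0,0],"angular":[0,0,0],"hand":-1},{"translation":[0,0,0],"angular":[0,0,0],"hand":-1}]'; python3 st.py
```

```text
time: 18.5
ee_pos: [0.5773, -0.2262, 0.0647]
eef_rot: [0.707, -0.02, -0.707, -0.02]
ft_force: [0.4, 0.6, 0.1]
width: 0.0256
t 18.5 grasp pt [ 0.5773 -0.2262  0.0587] w 0.0256 F [0.4 0.6 0.1] toolx [ 0.  0. -1.] jaw yaw -93.19 q [ 0.6   0.51 -0.39  1.65  0.22  1.03 -1.48]
```

```bash
python3 -m pendant '[{"translation":[0,0,0],"angular":[0,0,0],"hand":-0.3},{"translation":[0,0,0],"angular":[0,0,0],"hand":-0.1},{"translation":[0,0,0],"angular":[0,0,0],"hand":0.2},{"translation":[0,0,0],"angular":[0,0,0],"hand":0.4},{"translation":[0,0,0],"angular":[0,0,0],"hand":0.6},{"translation":[0,0,0],"angular":[0,0,0],"hand":0.6},{"translation":[0,0,1],"angular":[0,0,0],"hand":0.6},{"translation":[0,0,2.5],"angular":[0,0,0],"hand":0.6},{"translation":[0,0,3],"angular":[0,0,0],"hand":0.6},{"translation":[0,0,3],"angular":[0,0,0],"hand":0.6},{"translation":[0,0,3],"angular":[0,0,0],"hand":0.6},{"translation":[0,0,1],"angular":[0,0,0],"hand":0.6},{"translation":[0,0,0],"angular":[0,0,0],"hand":0.6}]'; python3 st.py; python3 chk.py .5772 -.2260 c8
```

```text
time: 19.8
ee_pos: [0.5779, -0.2267, 0.2016]
eef_rot: [0.708, -0.02, -0.706, -0.019]
ft_force: [0.8, 0.3, 0.2]
width: 0.0699
t 19.8 grasp pt [ 0.5779 -0.2267  0.1956] w 0.0699 F [0.8 0.3 0.2] toolx [ 0.003 -0.001 -1.   ] jaw yaw -93.2 q [ 0.62  0.38 -0.41  1.52  0.16  1.27 -1.44]
```

View pics/c8.png

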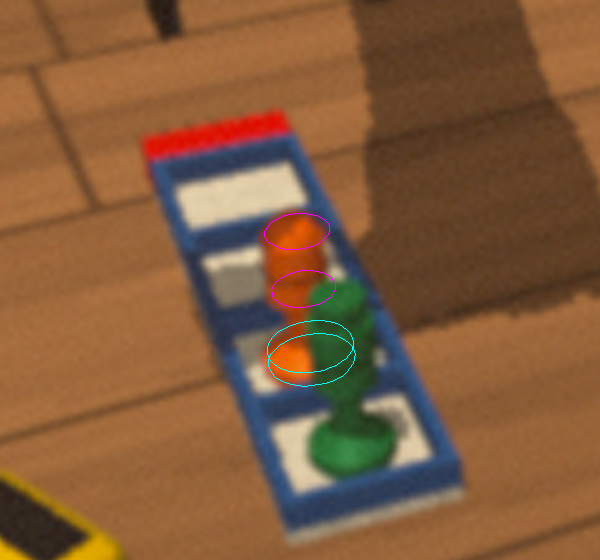

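```bash
python3 - <<'E'
from fit import *
print(cv2.Rodrigues(r.camera_info('scene')['rvec'])[0].round(2))
p=np.load('dry.npy');a=np.linspace(0,2*np.pi,40);o=T(p,[-.032,0],0)[0];ims=[]
for c in('top','scene'):
  k=12;g=cv2.resize(r.camera(c)[:,:,::-1],None,fx=k,fy=k,interpolation=cv2.INTER_CUBIC)
  u=((proj(c,[o[0],o[1],.04])[0])*k).astype(int);g0=g.copy()
  for z,R,col in((.010,.018,(255,255,0)),(.047,.013,(255,0,255)),(.076,.013,(255,0,255)),(.095,.002,(0,0,255))):
    P=np.c_[o[0]+R*np.cos(a),o[1]+R*np.sin(a),np.full(40,z)]
    cv2.polylines(g,[((proj(c,P)+.5)*k).astype(int)],True,col,1)
  ims.append(np.vstack([q[u[1]-200:u[1]+200,u[0]-200:u[0]+200] for q in(g,g0)]))
cv2.imwrite('pics/map.png',cv2.resize(np.hstack(ims),(600,600)))
E
```

```text
[[ 0.47  0.88  0.02]
 [ 0.49 -0.24 -0.84]
 [-0.74  0.41 -0.54]]
```

View pics/map.png

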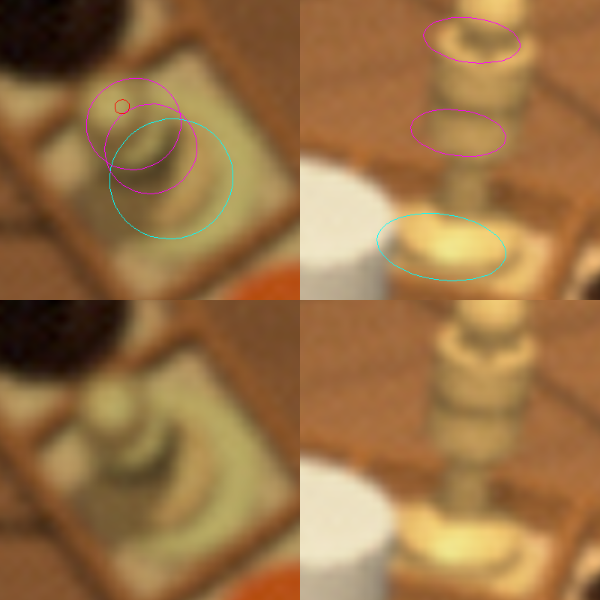

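Compared with the pocket centre, maple sits about 4 mm toward +y and 1-2 mm toward +x in both views. I'll aim at (0.580, 0.200).

```bash
python3 -m pendant '[{"translation":[0,2,0],"angular":[0,0,3.4],"hand":0.6},{"translation":[0,3.6,0],"angular":[0,0,5],"hand":0.6},{"translation":[0,3.6,0],"angular":[0,0,5],"hand":0.6},{"translation":[0,3.6,0],"angular":[0,0,5],"hand":0.6},{"translation":[0,3.6,0],"angular":[0,0,5],"hand":0.6},{"translation":[0,3.6,0],"angular":[0,0,5],"hand":0.6},{"translation":[0,3.6,0],"angular":[0,0,5],"hand":0.6},{"translation":[0,3.6,0],"angular":[0,0,5],"hand":0.6},{"translation":[0,3.6,0],"angular":[0,0,5],"hand":0.6},{"translation":[0,3.6,0],"angular":[0,0,0],"hand":0.6},{"translation":[0.2,3.6,0],"angular":[0,0,0],"hand":0.6},{"translation":[0.1,2.6,0],"angular":[0,0,0],"hand":0.6},{"translation":[0,2,0],"angular":[0,0,0],"hand":0.6},{"translation":[0,0,0],"angular":[0,0,0],"hand":0.6},{"translation":[0,0,0],"angular":[0,0,0],"hand":0.6},{"translation":[0,0,0],"angular":[0,0,0],"hand":0.6}]'; python3 st.py; python3 chk.py .58 .2 c9 .01
```

```text
time: 21.55
ee_pos: [0.58, 0.1985, 0.199]
eef_rot: [-0.664, -0.243, 0.664, -0.243]
ft_force: [0.3, -0.1, -0.9]
width: 0.0701
t 21.55 grasp pt [0.58   0.1985 0.193 ] w 0.0701 F [ 0.3 -0.1 -0.9] toolx [-0.001 -0.001 -1.   ] jaw yaw -49.83 q [ 0.14  0.42 -0.7   1.53  0.28  1.29 -1.47]
```

View pics/c9.png

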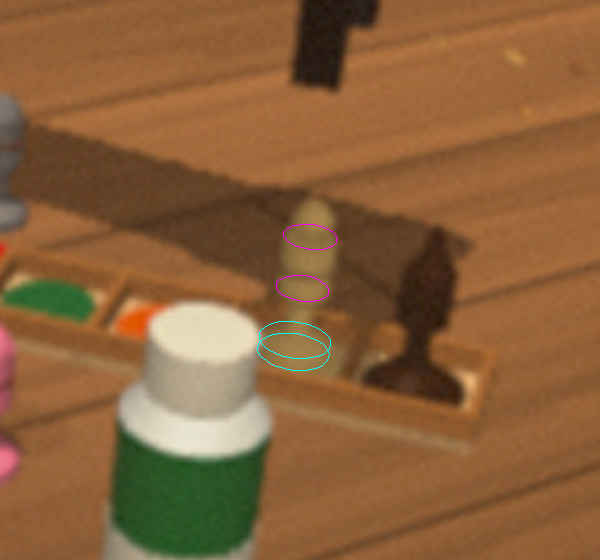

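The rings now fit maple. Going down and gripping.

```bash
python3 -m pendant '[{"translation":[0,0.1,-3],"angular":[0,0,0],"hand":0.6},{"translation":[0,0,-3],"angular":[0,0,0],"hand":0.6},{"translation":[0,0,-2.5],"angular":[0,0,0],"hand":0.6},{"translation":[0,0,-2],"angular":[0,0,0],"hand":0.6},{"translation":[0,0,-1.5],"angular":[0,0,0],"hand":0.6},{"translation":[0,0,-1.1],"angular":[0,0,0],"hand":0.6},{"translation":[0,0,0],"angular":[0,0,0],"hand":0.3},{"translation":[0,0,0],"angular":[0,0,0],"hand":0},{"translation":[0,0,0],"angular":[0,0,0],"hand":-0.2},{"translation":[0,0,0],"angular":[0,0,0],"hand":-0.3},{"translation":[0,0,0],"angular":[0,0,0],"hand":-0.4},{"translation":[0,0,0],"angular":[0,0,0],"hand":-1},{"translation":[0,0,0],"angular":[0,0,0],"hand":-1},{"translation":[0,0,0],"angular":[0,0,0],"hand":-1},{"translation":[0,0,0],"angular":[0,0,0],"hand":-1}]'; python3 st.py; python3 chk.py .58 .2 c10 .01
```

```text
time: 23.1
ee_pos: [0.5803, 0.2006, 0.0688]
eef_rot: [0.664, 0.243, -0.664, 0.243]
ft_force: [0.2, -0.0, 1.4]
width: 0.0254
t 23.1 grasp pt [0.5803 0.2006 0.0628] w 0.0254 F [ 0.2 -0.   1.4] toolx [ 0. -0. -1.] jaw yaw -49.8 q [ 0.1   0.55 -0.65  1.65  0.37  1.07 -1.54]
```

View pics/c10.png

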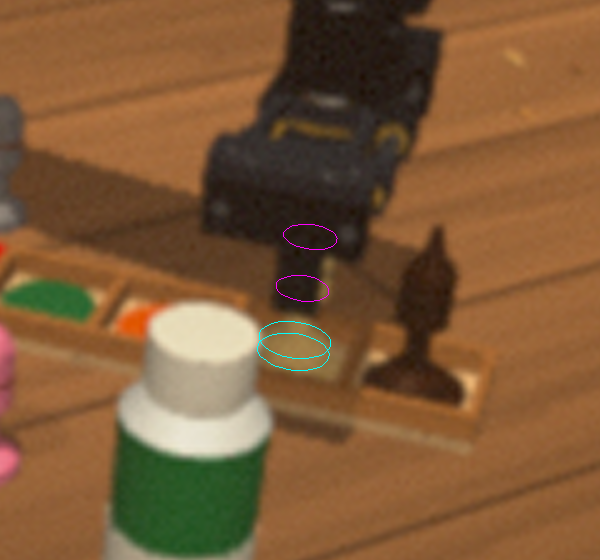

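```bash
python3 -m pendant '[{"translation":[0,0,1],"angular":[0,0,0],"hand":-1},{"translation":[0,0,2],"angular":[0,0,0],"hand":-1},{"translation":[0,0,2],"angular":[0,0,0],"hand":-1},{"translation":[0,0,2],"angular":[0,0,0],"hand":-1},{"translation":[0,0,2],"angular":[0,0,0],"hand":-1},{"translation":[0,0,2],"angular":[0,0,0],"hand":-1},{"translation":[0,0,2],"angular":[0,0,0],"hand":-1},{"translation":[0,0,0],"angular":[0,0,0],"hand":-1}]'
python3 -m pendant '[{"translation":[-0.2,-1.5,0],"angular":[0,0,-2],"hand":-1},{"translation":[-0.5,-2.5,0],"angular":[0,0,-4],"hand":-1},{"translation":[-0.5,-3,0],"angular":[0,0,-4],"hand":-1},{"translation":[-0.5,-3,0],"angular":[0,0,-4],"hand":-1},{"translation":[-0.5,-3,0],"angular":[0,0,-4],"hand":-1},{"translation":[-0.5,-3,0],"angular":[0,0,-4],"hand":-1},{"translation":[-0.5,-3,0],"angular":[0,0,-4],"hand":-1},{"translation":[-0.5,-3,0],"angular":[0,0,-4],"hand":-1},{"translation":[-0.5,-3,0],"angular":[0,0,-4],"hand":-1},{"translation":[-0.5,-3,0],"angular":[0,0,-4],"hand":-1},{"translation":[-0.5,-3,0],"angular":[0,0,-3],"hand":-1},{"translation":[-0.5,-3,0],"angular":[0,0,-2.4],"hand":-1},{"translation":[-0.5,-3,0],"angular":[0,0,0],"hand":-1},{"translation":[-0.5,-3,0],"angular":[0,0,0],"hand":-1},{"translation":[0,-2.3,0],"angular":[0,0,0],"hand":-1},{"translation":[0,0,0],"angular":[0,0,0],"hand":-1},{"translation":[0,0,0],"angular":[0,0,0],"hand":-1},{"translation":[0,0,0],"angular":[0,0,0],"hand":-1}]'; python3 st.py;  python3 chk.py .5132 -.2224 c11 .140
```

```text
time: 23.95
ee_pos: [0.5811, 0.2014, 0.2019]
eef_rot: [0.666, 0.243, -0.662, 0.243]
ft_force: [0.5, 1.3, -0.8]
width: 0.0256
time: 25.75
ee_pos: [0.5127, -0.2216, 0.198]
eef_rot: [-0.707, 0.019, 0.707, 0.02]
ft_force: [0.2, 0.0, -0.8]
width: 0.0253
t 25.75 grasp pt [ 0.5127 -0.2215  0.192 ] w 0.0253 F [ 0.2  0.  -0.8] toolx [-0.001  0.001 -1.   ] jaw yaw -93.18 q [ 0.67  0.25 -0.4   1.69  0.1   1.23 -1.38]
```

View pics/c11.png

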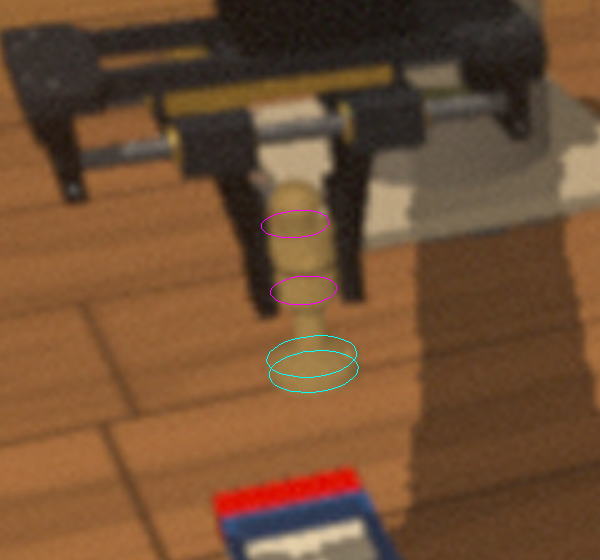

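Maple is upright and centred. Lowering to the pocket 2nd from red.

```bash
python3 -m pendant '[{"translation":[0,0,-2],"angular":[0,0,0],"hand":-1},{"translation":[0,0,-2.5],"angular":[0,0,0],"hand":-1},{"translation":[0,0,-2.5],"angular":[0,0,0],"hand":-1},{"translation":[0,0,-2],"angular":[0,0,0],"hand":-1},{"translation":[0,0,-1.5],"angular":[0,0,0],"hand":-1},{"translation":[0,0,-1],"angular":[0,0,0],"hand":-1},{"translation":[0,0,-0.7],"angular":[0,0,0],"hand":-1},{"translation":[0,0,-0.4],"angular":[0,0,0],"hand":-1},{"translation":[0,0,-0.3],"angular":[0,0,0],"hand":-1},{"translation":[0,0,-0.2],"angular":[0,0,0],"hand":-1},{"translation":[0,0,-0.1],"angular":[0,0,0],"hand":-1},{"translation":[0,0,0],"angular":[0,0,0],"hand":-1},{"translation":[0,0,0],"angular":[0,0,0],"hand":-1}]'; python3 st.py
```

```text
time: 27.1
ee_pos: [0.5132, -0.2225, 0.0668]
eef_rot: [0.707, -0.02, -0.707, -0.02]
ft_force: [-0.8, 0.4, -1.7]
width: 0.0258
t 27.1 grasp pt [ 0.5132 -0.2225  0.0608] w 0.0258 F [-0.8  0.4 -1.7] toolx [ 0. -0. -1.] jaw yaw -93.2 q [ 0.65  0.39 -0.38  1.81  0.17  0.97 -1.43]
```

```bash
python3 -m pendant '[{"translation":[0,0,-0.1],"angular":[0,0,0],"hand":-1},{"translation":[0,0,-0.1],"angular":[0,0,0],"hand":-1},{"translation":[0,0,0],"angular":[0,0,0],"hand":-1},{"translation":[0,0,0],"angular":[0,0,0],"hand":-1}]'; python3 st.py;python3 chk.py .5132 -.2224 c12
```

```text
time: 27.5
ee_pos: [0.5132, -0.2225, 0.0647]
eef_rot: [0.707, -0.02, -0.707, -0.02]
ft_force: [0.1, -0.1, 1.8]
width: 0.0254
t 27.5 grasp pt [ 0.5132 -0.2225  0.0587] w 0.0254 F [ 0.1 -0.1  1.8] toolx [ 0. -0. -1.] jaw yaw -93.2 q [ 0.65  0.39 -0.38  1.81  0.17  0.97 -1.43]
```

View pics/c12.png

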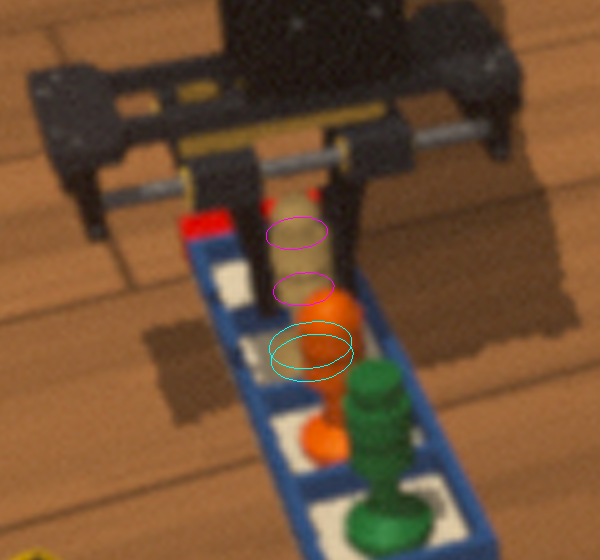

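Maple is on the floor: the wrist force went from -1.7 to +1.8 N. Releasing.

```bash
python3 -m pendant '[{"translation":[0,0,0],"angular":[0,0,0],"hand":-0.3},{"translation":[0,0,0],"angular":[0,0,0],"hand":-0.1},{"translation":[0,0,0],"angular":[0,0,0],"hand":0.2},{"translation":[0,0,0],"angular":[0,0,0],"hand":0.4},{"translation":[0,0,0],"angular":[0,0,0],"hand":0.6},{"translation":[0,0,0],"angular":[0,0,0],"hand":0.6},{"translation":[0,0,1],"angular":[0,0,0],"hand":0.6},{"translation":[0,0,2.5],"angular":[0,0,0],"hand":0.6},{"translation":[0,0,3],"angular":[0,0,0],"hand":0.6},{"translation":[0,0,3],"angular":[0,0,0],"hand":0.6},{"translation":[0,0,3],"angular":[0,0,0],"hand":0.6},{"translation":[0,0,1],"angular":[0,0,0],"hand":0.6},{"translation":[0,0,0],"angular":[0,0,0],"hand":0.6}]'; python3 st.py; python3 chk.py .5132 -.2224 c13;  python3 chk.py .6276 .2376 c14 .01
```

```text
time: 28.85
ee_pos: [0.5139, -0.2227, 0.2015]
eef_rot: [0.708, -0.02, -0.706, -0.019]
ft_force: [-0.1, -0.3, -0.5]
width: 0.0697
t 28.85 grasp pt [ 0.5139 -0.2227  0.1955] w 0.0697 F [-0.1 -0.3 -0.5] toolx [ 0.003 -0.002 -1.   ] jaw yaw -93.2 q [ 0.67  0.25 -0.4   1.68  0.1   1.23 -1.38]
```

View pics/c13.png

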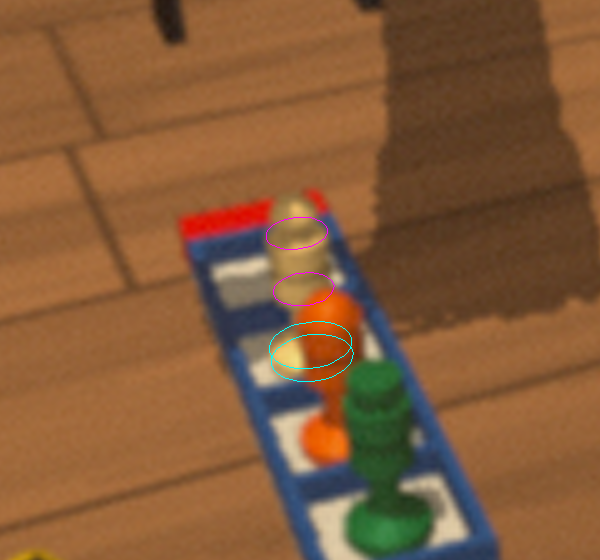

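View pics/c14.png

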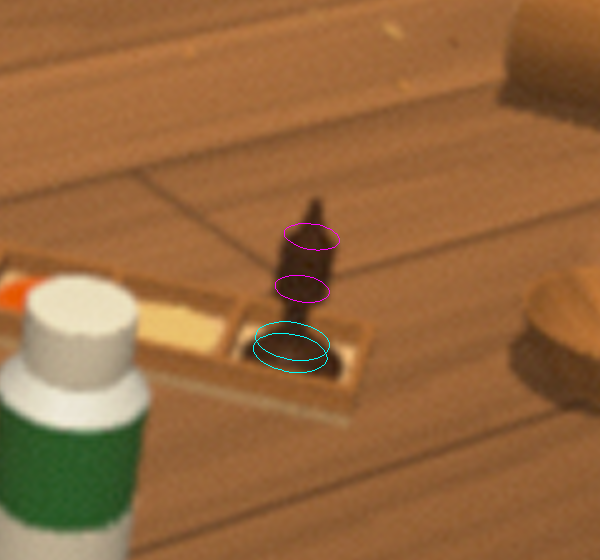

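Three are placed and standing. Walnut's position is less certain, so I'm checking it enlarged and brightened.

```bash
python3 - <<'E'
from fit import *
a=np.linspace(0,2*np.pi,40);o=np.array([.6276,.2376]);ims=[]
for c in('top','scene'):
  k=12;g=cv2.resize(r.camera(c)[:,:,::-1],None,fx=k,fy=k,interpolation=cv2.INTER_CUBIC)
  g=(255*(g/255.)**.5).astype('uint8')
  u=((proj(c,[o[0],o[1],.05])[0])*k).astype(int);g0=g.copy()
  for z,R,col in((.010,.018,(255,255,0)),(.047,.013,(255,0,255)),(.076,.013,(255,0,255)),(.1,.002,(0,0,255))):
    P=np.c_[o[0]+R*np.cos(a),o[1]+R*np.sin(a),np.full(40,z)]
    cv2.polylines(g,[((proj(c,P)+.5)*k).astype(int)],True,col,1)
  ims.append(np.vstack([q[u[1]-200:u[1]+200,u[0]-200:u[0]+200] for q in(g,g0)]))
cv2.imwrite('pics/wal.png',cv2.resize(np.hstack(ims),(600,600)))
E
```

```text
(no output)
```

View pics/wal.png

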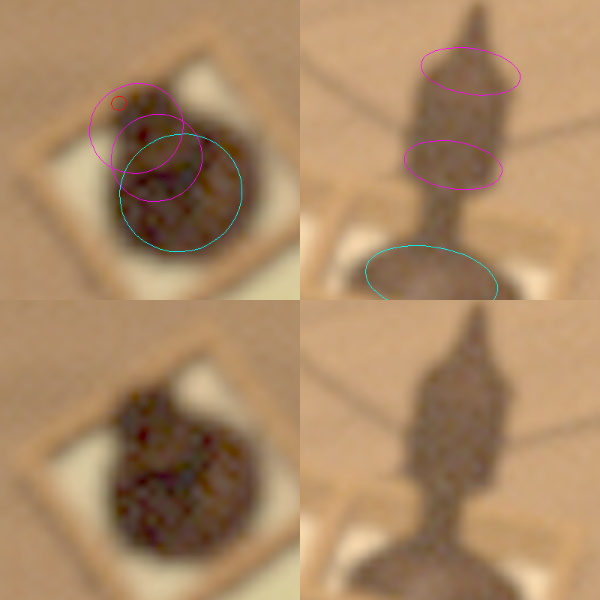

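Walnut seems shifted about 5 mm along the jaw direction, so closing will centre it. Aiming at (0.630, 0.234).

```bash
python3 -m pendant '[{"translation":[0.3,2,0],"angular":[0,0,3.4],"hand":0.6},{"translation":[0.8,3.6,0],"angular":[0,0,5],"hand":0.6},{"translation":[0.8,3.6,0],"angular":[0,0,5],"hand":0.6},{"translation":[0.8,3.6,0],"angular":[0,0,5],"hand":0.6},{"translation":[0.8,3.6,0],"angular":[0,0,5],"hand":0.6},{"translation":[0.8,3.6,0],"angular":[0,0,5],"hand":0.6},{"translation":[0.8,3.6,0],"angular":[0,0,5],"hand":0.6},{"translation":[0.8,3.6,0],"angular":[0,0,5],"hand":0.6},{"translation":[0.8,3.6,0],"angular":[0,0,5],"hand":0.6},{"translation":[0.9,3.6,0],"angular":[0,0,0],"hand":0.6},{"translation":[1,3.6,0],"angular":[0,0,0],"hand":0.6},{"translation":[1,3.6,0],"angular":[0,0,0],"hand":0.6},{"translation":[1.2,2.6,0],"angular":[0,0,0],"hand":0.6},{"translation":[0.9,1.5,0],"angular":[0,0,0],"hand":0.6},{"translation":[0,0,0],"angular":[0,0,0],"hand":0.6},{"translation":[0,0,0],"angular":[0,0,0],"hand":0.6},{"translation":[0,0,0],"angular":[0,0,0],"hand":0.6}]'; python3 st.py; python3 chk.py .63 .234 c15 .01
```

```text
time: 30.75
ee_pos: [0.6298, 0.2338, 0.1992]
eef_rot: [-0.664, -0.243, 0.664, -0.243]
ft_force: [0.4, -0.7, 0.7]
width: 0.0695
t 30.75 grasp pt [0.6298 0.2338 0.1932] w 0.0695 F [ 0.4 -0.7  0.7] toolx [-0.001 -0.001 -1.   ] jaw yaw -49.81 q [ 0.03  0.55 -0.66  1.36  0.33  1.35 -1.5 ]
```

View pics/c15.png

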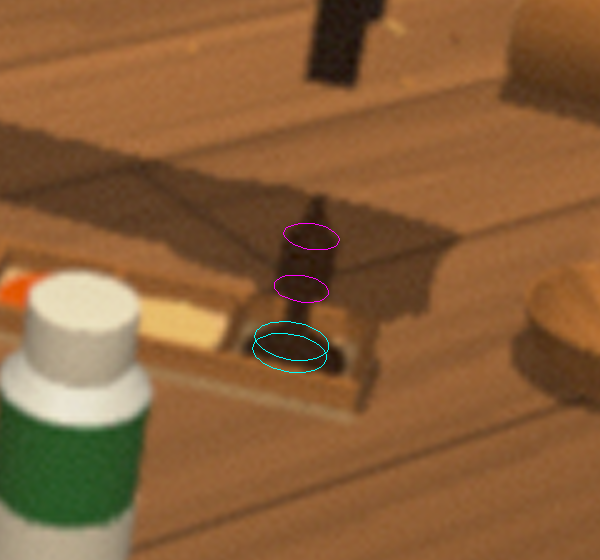

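```bash
python3 -m pendant '[{"translation":[0,0,-3],"angular":[0,0,0],"hand":0.6},{"translation":[0,0,-3],"angular":[0,0,0],"hand":0.6},{"translation":[0,0,-2.5],"angular":[0,0,0],"hand":0.6},{"translation":[0,0,-2],"angular":[0,0,0],"hand":0.6},{"translation":[0,0,-1.5],"angular":[0,0,0],"hand":0.6},{"translation":[0,0,-1.1],"angular":[0,0,0],"hand":0.6},{"translation":[0,0,0],"angular":[0,0,0],"hand":0.3},{"translation":[0,0,0],"angular":[0,0,0],"hand":0},{"translation":[0,0,0],"angular":[0,0,0],"hand":-0.1},{"translation":[0,0,0],"angular":[0,0,0],"hand":-0.2},{"translation":[0,0,0],"angular":[0,0,0],"hand":-0.3},{"translation":[0,0,0],"angular":[0,0,0],"hand":-0.4},{"translation":[0,0,0],"angular":[0,0,0],"hand":-1},{"translation":[0,0,0],"angular":[0,0,0],"hand":-1},{"translation":[0,0,0],"angular":[0,0,0],"hand":-1},{"translation":[0,0,0],"angular":[0,0,0],"hand":-1}]'; python3 st.py; python3 chk.py .63 .234 c16 .01
```

```text
time: 32.4
ee_pos: [0.6302, 0.2346, 0.0687]
eef_rot: [0.664, 0.243, -0.664, 0.243]
ft_force: [0.3, 0.1, 1.4]
width: 0.0255
t 32.4 grasp pt [0.6302 0.2346 0.0627] w 0.0255 F [0.3 0.1 1.4] toolx [ 0. -0. -1.] jaw yaw -49.81 q [ 0.01  0.66 -0.62  1.48  0.41  1.13 -1.55]
```

View pics/c16.png

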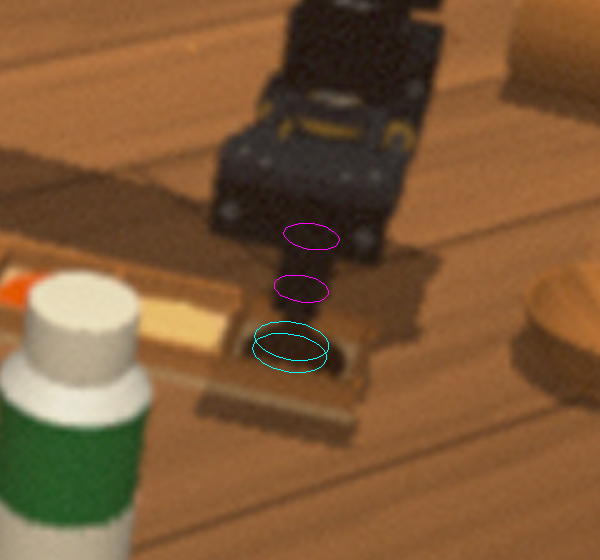

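```bash
python3 -m pendant '[{"translation":[0,0,1],"angular":[0,0,0],"hand":-1},{"translation":[0,0,2],"angular":[0,0,0],"hand":-1},{"translation":[0,0,2],"angular":[0,0,0],"hand":-1},{"translation":[0,0,2],"angular":[0,0,0],"hand":-1},{"translation":[0,0,2],"angular":[0,0,0],"hand":-1},{"translation":[0,0,2],"angular":[0,0,0],"hand":-1},{"translation":[0,0,2],"angular":[0,0,0],"hand":-1},{"translation":[0,0,0],"angular":[0,0,0],"hand":-1}]'
python3 -m pendant '[{"translation":[-0.5,-1.5,0],"angular":[0,0,-2],"hand":-1},{"translation":[-1.2,-2.6,0],"angular":[0,0,-4],"hand":-1},{"translation":[-1.2,-3,0],"angular":[0,0,-4],"hand":-1},{"translation":[-1.2,-3,0],"angular":[0,0,-4],"hand":-1},{"translation":[-1.2,-3,0],"angular":[0,0,-4],"hand":-1},{"translation":[-1.2,-3,0],"angular":[0,0,-4],"hand":-1},{"translation":[-1.2,-3,0],"angular":[0,0,-4],"hand":-1},{"translation":[-1.2,-3,0],"angular":[0,0,-4],"hand":-1},{"translation":[-1.2,-3,0],"angular":[0,0,-4],"hand":-1},{"translation":[-1.2,-3,0],"angular":[0,0,-4],"hand":-1},{"translation":[-1.2,-3,0],"angular":[0,0,-3],"hand":-1},{"translation":[-1.2,-3,0],"angular":[0,0,-2.4],"hand":-1},{"translation":[-1.2,-3,0],"angular":[0,0,0],"hand":-1},{"translation":[-1.2,-3,0],"angular":[0,0,0],"hand":-1},{"translation":[-1.2,-2.9,0],"angular":[0,0,0],"hand":-1},{"translation":[-0.8,-2.35,0],"angular":[0,0,0],"hand":-1},{"translation":[0,0,0],"angular":[0,0,0],"hand":-1},{"translation":[0,0,0],"angular":[0,0,0],"hand":-1},{"translation":[0,0,0],"angular":[0,0,0],"hand":-1}]'; python3 st.py;  python3 chk.py .4494 -.2188 c17 .140
```

```text
time: 33.25
ee_pos: [0.631, 0.2354, 0.2022]
eef_rot: [0.666, 0.243, -0.662, 0.243]
ft_force: [0.8, 0.2, -0.4]
width: 0.0257
time: 35.15
ee_pos: [0.4494, -0.2177, 0.1983]
eef_rot: [-0.707, 0.019, 0.707, 0.019]
ft_force: [0.7, 0.2, -0.0]
width: 0.0254
t 35.15 grasp pt [ 0.4494 -0.2177  0.1923] w 0.0254 F [ 0.7  0.2 -0. ] toolx [-0.     0.001 -1.   ] jaw yaw -93.11 q [ 0.7   0.11 -0.36  1.84  0.04  1.2  -1.3 ]
```

View pics/c17.png

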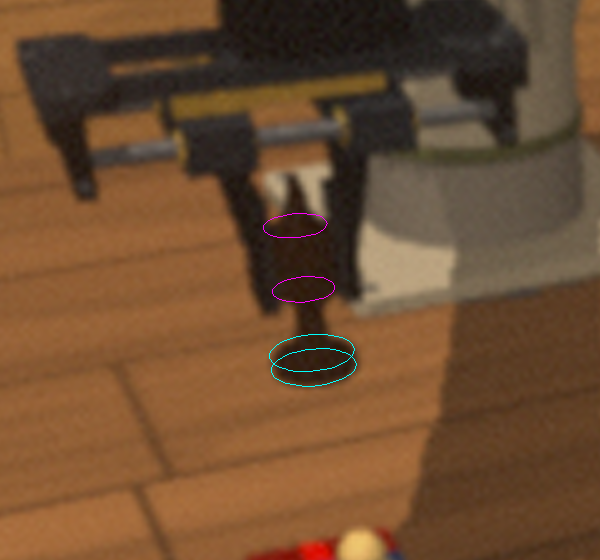

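Walnut is upright and on line. Lowering into the pocket next to red.

```bash
python3 -m pendant '[{"translation":[0,0,-2],"angular":[0,0,0],"hand":-1},{"translation":[0,0,-2.5],"angular":[0,0,0],"hand":-1},{"translation":[0,0,-2.5],"angular":[0,0,0],"hand":-1},{"translation":[0,0,-2],"angular":[0,0,0],"hand":-1},{"translation":[0,0,-1.5],"angular":[0,0,0],"hand":-1},{"translation":[0,0,-1],"angular":[0,0,0],"hand":-1},{"translation":[0,0,-0.7],"angular":[0,0,0],"hand":-1},{"translation":[0,0,-0.4],"angular":[0,0,0],"hand":-1},{"translation":[0,0,-0.3],"angular":[0,0,0],"hand":-1},{"translation":[0,0,-0.2],"angular":[0,0,0],"hand":-1},{"translation":[0,0,-0.1],"angular":[0,0,0],"hand":-1},{"translation":[0,0,0],"angular":[0,0,0],"hand":-1},{"translation":[0,0,0],"angular":[0,0,0],"hand":-1}]'; python3 st.py
```

```text
time: 36.5
ee_pos: [0.4492, -0.219, 0.0668]
eef_rot: [0.707, -0.02, -0.707, -0.02]
ft_force: [0.8, -0.2, -0.9]
width: 0.0252
t 36.5 grasp pt [ 0.4492 -0.219   0.0608] w 0.0252 F [ 0.8 -0.2 -0.9] toolx [ 0. -0. -1.] jaw yaw -93.2 q [ 0.68  0.27 -0.35  1.96  0.12  0.93 -1.36]
```

```bash
python3 -m pendant '[{"translation":[0,0,-0.1],"angular":[0,0,0],"hand":-1},{"translation":[0,0,-0.1],"angular":[0,0,0],"hand":-1},{"translation":[0,0,0],"angular":[0,0,0],"hand":-1},{"translation":[0,0,0],"angular":[0,0,0],"hand":-1}]'; python3 st.py;python3 chk.py .4494 -.2188 c18
```

```text
time: 36.9
ee_pos: [0.4491, -0.219, 0.0646]
eef_rot: [0.707, -0.02, -0.707, -0.02]
ft_force: [1.1, -0.7, -0.5]
width: 0.0255
t 36.9 grasp pt [ 0.4491 -0.219   0.0586] w 0.0255 F [ 1.1 -0.7 -0.5] toolx [ 0. -0. -1.] jaw yaw -93.2 q [ 0.68  0.27 -0.35  1.97  0.12  0.92 -1.36]
```

View pics/c18.png

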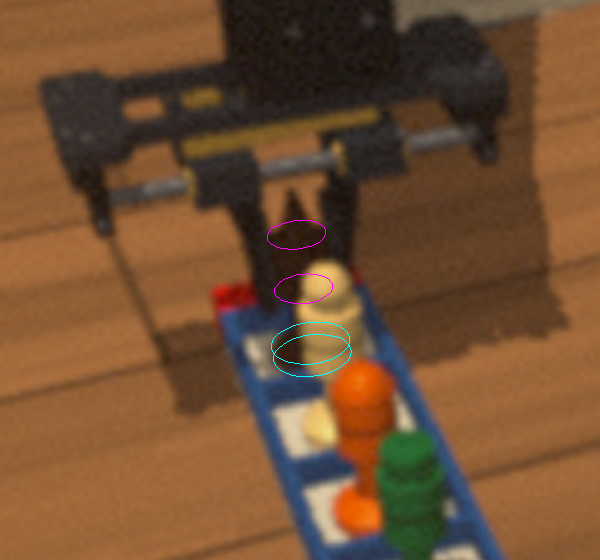

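```bash
python3 -m pendant '[{"translation":[0,0,-0.1],"angular":[0,0,0],"hand":-1},{"translation":[0,0,0],"angular":[0,0,0],"hand":-1},{"translation":[0,0,0],"angular":[0,0,0],"hand":-1}]'; python3 st.py
```

```text
time: 37.25
ee_pos: [0.4495, -0.2192, 0.0644]
eef_rot: [0.707, -0.02, -0.707, -0.02]
ft_force: [-2.1, 0.7, 9.2]
width: 0.0256
t 37.25 grasp pt [ 0.4495 -0.2192  0.0584] w 0.0256 F [-2.1  0.7  9.2] toolx [ 0.001 -0.001 -1.   ] jaw yaw -93.21 q [ 0.68  0.27 -0.35  1.97  0.12  0.92 -1.36]
```

The wrist now reads 9 N, so walnut is firmly on the floor. I'm easing back 0.5 mm, then releasing and lifting.

```bash
python3 -m pendant '[{"translation":[0,0,0.1],"angular":[0,0,0],"hand":-1},{"translation":[0,0,0],"angular":[0,0,0],"hand":-0.3},{"translation":[0,0,0],"angular":[0,0,0],"hand":-0.1},{"translation":[0,0,0],"angular":[0,0,0],"hand":0.2},{"translation":[0,0,0],"angular":[0,0,0],"hand":0.4},{"translation":[0,0,0],"angular":[0,0,0],"hand":0.6},{"translation":[0,0,0],"angular":[0,0,0],"hand":0.6},{"translation":[0,0,1],"angular":[0,0,0],"hand":0.6},{"translation":[0,0,2.5],"angular":[0,0,0],"hand":0.6},{"translation":[0,0,3],"angular":[0,0,0],"hand":0.6},{"translation":[0,0,3],"angular":[0,0,0],"hand":0.6},{"translation":[0,0,3],"angular":[0,0,0],"hand":0.6},{"translation":[0,0,3],"angular":[0,0,0],"hand":0.6},{"translation":[0,2,2],"angular":[0,0,0],"hand":0.6},{"translation":[0,4,0],"angular":[0,0,0],"hand":0.6},{"translation":[0,4,0],"angular":[0,0,0],"hand":0.6},{"translation":[0,4,0],"angular":[0,0,0],"hand":0.6},{"translation":[0,4,0],"angular":[0,0,0],"hand":0.6},{"translation":[0,2,0],"angular":[0,0,0],"hand":0.6},{"translation":[0,0,0],"angular":[0,0,0],"hand":0.6}]'; python3 st.py; python3 - <<'E'
from fit import *
p=np.load('del.npy');a=np.linspace(0,2*np.pi,40)
s=r.camera('scene')[:,:,::-1];cv2.imwrite('pics/end_s.png',cv2.resize(s,(800,600)))
t=r.camera('top')[:,:,::-1];k=6;g=cv2.resize(t,None,fx=k,fy=k,interpolation=cv2.INTER_CUBIC)
for x in(-.096,-.032,.032,.096):
  o=T(p,[x,0],0)[0]
  for z,R,c in((.006,.018,(255,255,0)),(.072,.013,(255,0,255))):
    cv2.polylines(g,[((proj('top',np.c_[o[0]+R*np.cos(a),o[1]+R*np.sin(a),np.full(40,z)])+.5)*k).astype(int)],True,c,1)
cv2.imwrite('pics/end_t.png',g[145*k:268*k,300*k:420*k][:600*2])
cv2.imwrite('pics/end_t.png',cv2.resize(g[145*k:268*k,300*k:420*k],(585,600)))
cv2.imwrite('pics/end_t2.png',cv2.resize(t,(800,600)))
for n,z in [('tape_measure',0),('spray_can',0),('turned_bowl',0)]+[('finial_'+b,.006) for b in('green','orange','maple','walnut')]:
  for d in r.mark_of('scene',n)[:2]:
    q=d['point'];print(n,round(d['confidence'],2),ray('scene',(q[1],q[0]),z).round(3)[:2])
E
```

```text
time: 39.25
ee_pos: [0.4491, -0.0157, 0.2405]
eef_rot: [0.707, -0.018, -0.706, -0.018]
ft_force: [-0.1, -0.4, -0.0]
width: 0.0697
t 39.25 grasp pt [ 0.4491 -0.0157  0.2345] w 0.0697 F [-0.1 -0.4 -0. ] toolx [ 0.001 -0.    -1.   ] jaw yaw -92.9 q [ 0.51 -0.03 -0.56  1.88 -0.02  1.28 -1.67]
tape_measure 0.69 [ 0.697 -0.357]
spray_can 0.65 [0.75  0.002]
spray_can 0.22 [0.578 0.201]
turned_bowl 0.7 [0.71  0.369]
finial_green 0.48 [0.479 0.119]
finial_orange 0.85 [0.598 0.013]
finial_orange 0.8 [ 0.578 -0.225]
finial_maple 0.73 [ 0.492 -0.224]
finial_walnut 0.77 [ 0.459 -0.217]
```

View pics/end_s.png

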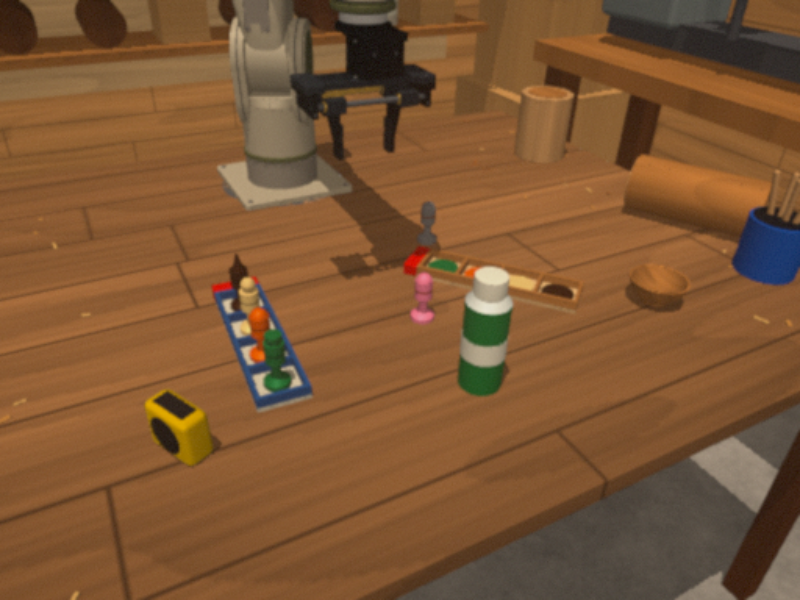

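View pics/end_t.png

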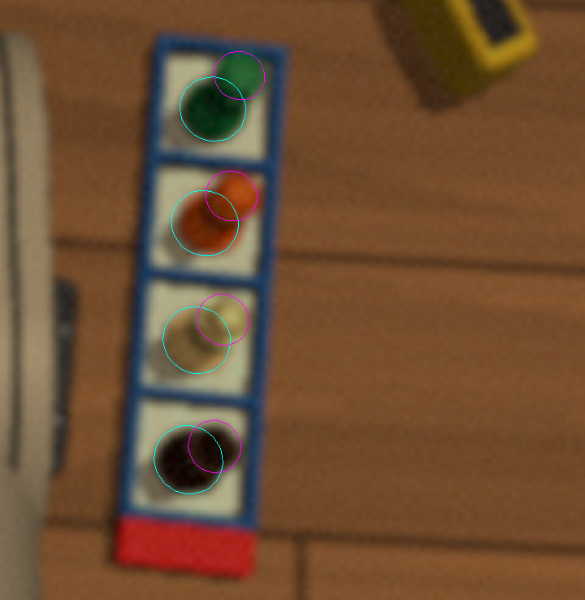

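All four stand upright and centred in their pockets. Counting from red in the scene view, walnut is at (238,270), maple (248,295), orange (259,330) and green (275,360). The tape measure, can and bowl are at the same pixels as at the start, so I'm handing in.

```bash
python3 -c "
from bench import r
print(r.close_job())"
```

```text
the job is handed in; nothing more can be done
None
```

I moved all four finials to the delivery rack in reverse order and handed the job in at about 39.7 s of the 112 s allowed. From the red end they now stand walnut, maple, orange, green; in the drying rack it was green, orange, maple, walnut.

**Final pictures:** both cameras showed all four upright. In the top view each foot was centred in its pocket to a few mm. The tape measure, spray can and bowl showed at the same places as at the start, and the pink and grey look-alikes were untouched.

**Checks that disagreed or were unclear:**
- **Finder network:** it put green at its left-behind disc and ranked the pink look-alike first for orange. It also placed maple about 20 mm off, where maple was partly hidden. I relied on the overlays drawn on the pictures instead.
- **Walnut set-down:** the force reading was unclear at first. Lowering it 1 mm more gave 9 N, so I eased back 1 mm (I had said 0.5 mm) before letting go.

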